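# Lock the rotary fixture and unload its tip-out nests

## Robot

A 7-joint arm with a two-finger parallel gripper is mounted at the origin on the work surface. World frame = base frame: x ahead of the robot, y to its left, z up, the work surface at z = 0. Lengths are in m, angles in rad, forces in N, time in s.
With the tool pointing down it reaches from about 0.4 to 0.85 m from the base axis. Payload 4.5 kg.
Tool frame: the origin (TCP) lies between the finger pads; the fingertips stand ahead of it and the grasp point (between the pads) lies 6 mm ahead of it (ctrl.finger_overhang is the z of the fingertips in the tool frame, in m); z points along the fingers, y is the line along which they close (so a half turn about z gives the same grasp; the last joint's range is limited). The gripper opens to 88 mm and grips with 3 to 60 N. Pads are 18 mm wide; open, the fingers measure 123 mm over their backs; the gripper's body (75 mm by 187 mm) begins 45 mm behind the grasp point.
Start: joints at [1.268, 0.689, -0.195, 1.565, 0.157, 0.902, -0.215], TCP at [0.207, -0.59, 0.264] pointing down, gripper open.
Joint ranges: [-3.01, 3.01], [-0.46, 2.08], [-1.47, 1.51], [0.13, 2.56], [-1, 4.14], [0.04, 2.09], [-2.66, 2.66]. Speed limits (rad/s): [2.57, 2.57, 3.14, 3.14, 3.14, 3.14, 3.14].

## Interface

Orientations are given as a 3x3 rotation matrix whose columns are the frame's x, y, z axes.
In Python, from bench import readout, eyes, order, masks_of, mark_of, ctrl gives the robot as it stands.
- The arm moves only by the tool play_rows, never from a script. Its argument "motion" is a list of rows, each a list of 7 numbers: the turn, a rotation vector about the world's x, y, z in degrees, then the shift along the world's x, y, z in m, then the finger opening in m, from 0 to 0.0881. In form: [[ax, ay, az, tx, ty, tz, jaw], ...]. A call has 1 to 10 rows; each row shifts and turns the commanded pose from where the row before left it; what a row does not reach is not made up. A row lasts 1/10 s, in which the tool goes at most 50 mm and 8.59 degrees, less where a joint would pass 70% of its speed; a pose out of reach is approached as far as the arm can. A call with a gripper value outside its range is refused whole. The fingers move at their own pace and stop on an object; "grip_force" is the grip in N (left out, the last holds). Time passes only in rows, so rows that do not move let the fingers close. It gives the time, the measured TCP pose, the force, the opening and the grip force at its end, in the units of the state.
- readout.observe(): the state, without advancing time (a new reading comes with each control period).
- eyes.snapshot(name): name is "side" or "top" or "wrist"; returns a dict with "img" (384x512x3 uint8, red, green, blue), "range_z" (384x512 float32, m along the optical axis (not along the pixel's ray), 0 where there is no reading), "fx", "fy", "cx", "cy" (pixels), "extrinsics" (4x4, takes a point from camera to world coordinates); the wrist camera has in their place "tool_from_camera" (4x4, takes a point from camera to tool coordinates, whose origin is the TCP and whose axes are the flange's). Camera axes: x right, y down, z forward; pixel columns grow to the right and rows downward; lengths in m; the calibration is good to about 2 mm. A picture is of the moment at which its call begins: read the wrist's pose just before it.
- order.sign_off(): hands the job in; it is judged then, once.
Trained networks look in a picture, given as the dict that the camera call returned (one of the last four; its "shot" number tells which), for a name from the list of things; names that differ only in an ending like _2 or _b are one class to them, and where a whole thing is asked for, a point or a joint stands for the part that bears it (a point fixed in the world has none). Each returns a list of dicts, best first, with "score" (0 to 1); they miss things now and then, are a little off and sometimes report something else, mostly with a low value. They report only what shows in the picture. A call takes as long as a camera call. They do not tell look-alikes from the thing itself.
- masks_of(picture, target): "mask" (384x512 bool, what is visible of it).
- mark_of(picture, target): "at" ([x, y, z] in m, in world coordinates, good to about 4 mm: a listed point, or the origin of a listed thing).
The state is a dict: "clock": time; "joints": joint angles; "dq": joint speeds; "effort": joint torques, N m; "tool_pos": TCP position; "tcp_rot": TCP orientation; "ft_force": force on the tool from outside, world axes, zero at the start; "torque": the same for the moment, N m; "gripper_width": finger opening in m; "grip_force": force on a finger pad.
Only numpy, scipy, OpenCV 4.12 (cv2) and the standard library are available. Lean on these libraries where they do the work, as an engineer would, in place of code of your own. Each camera call takes 0.05 s, during which the arm holds its last target. There are 200 camera calls.

## Task

Unload the rotary fixture. First lock it: turn the dial by its upright handle until the hole in its lug lines up with the fork, and push the parked lock pin through all the way. Then empty the nests: the modules sit too snugly for fingers, so press each one down at its sloping end to tip up the other end, take it by that raised end and lay it flat, lid up, on the floor of the grey tray without dropping it. Leave the pin in place and the other things on the bench where they are.

Things in the scene. Friction and masses are not known exactly. Their poses are not given: they have to be found in the camera images.
- base: Fixed steel base of the rotary fixture, plate 230 x 230 x 10 mm. Origin on the bench under the dial's axis. At its -y, 145 mm from the axis, stands a fork: two plates 44 x 44 x 10 mm, one above the other, the upper one's top at z = 46 mm, on an upright reaching to 181 mm. The square aluminium boss where the pin is parked (36 x 36 mm, top at z = 46 mm) is at base x = -90, y = -145 mm.
- dial: The turning dial: aluminium disc of 250 mm diameter, top at z = 28 mm, with three black plastic nests (95 x 66 mm, tops at z = 64.5 mm) set 80 mm from the axis. Origin as the base's; turned about z. Lug and fork holes are in line when its axes are parallel to the base's; it starts 0.35 to 1.05 rad anticlockwise (from above) of that. Turns stiffly (1 to 2 N at the handle), stays where left.
- handle (a point): Centre of the top (z = 83 mm) of the dial's upright round black handle: 18 mm diameter, 52 mm tall, 112 mm from the axis. With the holes in line it lies at base x = 97, y = 56 mm.
- lug_hole (a point): Centre of the upper mouth (z = 28 mm) of the 12.5 mm hole in the lug on the dial's rim, 145 mm from the axis; the lug is 36 mm wide, 10 mm thick and swings between the two fork plates.
- clevis_hole (a point): Centre of the upper mouth (z = 46 mm) of the fork's 13 mm hole. Below it the lower fork plate has a 14 mm hole from z = 10 mm down to the bench.
- nest0 (a point): Centre of one nest's pocket (one of three, 120 deg apart), at the height of its ledge, z = 49.5 mm. The pocket is 15 mm deep, 75 x 46 mm. The ledge carries the module from its -x end up to a ridge at module x = +1 mm; under the module's +x end is a well 18.5 mm deep. The end wall at that end rises only 5 mm above the ledge, to let a finger in; the other walls are 9 to 10 mm thick.
- nest1 (a point): As nest0, the next nest anticlockwise.
- nest2 (a point): As nest0, the third nest.
- pin: Lock pin: steel shank 10 mm diameter, 42 mm long, its last 6 mm tapering to 6 mm, under a round black knob of 24 mm diameter, 26 mm high. Origin at the shank's tip, z towards the knob. 90 g. Starts upright in the boss's 13 mm hole, knob resting on top (tip at z = 4 mm). Fully home in the fork the knob rests on the upper fork plate, tip again at z = 4 mm.
- tray: Loose grey plastic tray, outside 300 mm (x) by 130 mm (y) by 20 mm high, walls and floor 4 mm. Origin: centre of its underside. 450 g.
- module0: Electronics module, one of up to three alike (absent: None): black case, heavy flat aluminium lid, 72 (x) x 44 (y) x 14 mm (z), about 120 g. Origin: centre of underside, z out of the lid. At the +x end the top 9 mm slope back: the lid runs from x = -36 to +31 mm. In its nest it lies 1 mm below the nest's top with 1 to 2 mm play.
- module1: As module0. Any module pressed at the very edge of its lid (x = 26 to 31 mm) about 9 mm down (the edge swings some 4 mm outwards, +x, meanwhile: best follow it) rolls over the nest's ridge by 0.48 to 0.56 rad and stays tipped: its -x end then stands 12 to 16 mm out of the nest, to be pinched across the 44 mm width and lifted straight up.
- module2: As module0.
- pliers: Red-handled pliers, about 160 mm, lying on the bench; not part of the job. Origin at its underside.
- screwdriver: Screwdriver, 190 mm long, lying on the bench; not part of the job. Origin at its underside.
- rule: Steel rule, 30 x 200 x 3 mm, lying on the bench; not part of the job. Origin at its underside.
- spool: Spool of solder, 60 mm diameter, 40 mm high, lying on the bench; not part of the job. Origin at its underside.
- carton: Small carton, 55 x 62 x 30 mm, lying on the bench; not part of the job. Origin at its underside.
- cup: Grey plastic cup, 72 mm diameter, 85 mm high, lying on the bench; not part of the job. Origin at its underside.
There are look-alikes about, which are no part of the job. What is shaped like the module2 but purple or yellow is not meant. What is shaped like the module1 but orange or turquoise is not meant.

How it is judged:
On the way:
1. the dial is locked: lug and fork holes in line and the pin fully through them (z of pin in the frame of base below 0.012 m and horizontal distance between pin and clevis_hole below 0.006 m and horizontal distance between pin and lug_hole below 0.006 m and angle between pin's own z axis and vertical below 0.15 rad), for 0.3 s.
At the end, for the whole second after the job is handed in: Pin fully through fork and lug (tip under 12 mm above the bench, within 6 mm of both holes, upright within 0.15 rad); every module at rest on the tray floor, lid up, flat within 0.12 rad, not stacked, centre within 130 mm (x), 45 mm (y) of the tray's; all else in place (all of step 1 and linear speed of each of tray, module0, module1, module2 below 0.02 m/s and x of module0 in the frame of tray between -0.13 and 0.13 m and y of module0 in the frame of tray between -0.045 and 0.045 m and z of each of module0, module1, module2 in the frame of tray below 0.01 m and angle between each of module0, module1, module2's own z axis and vertical below 0.12 rad and x of module1 in the frame of tray between -0.13 and 0.13 m and y of module1 in the frame of tray between -0.045 and 0.045 m and x of module2 in the frame of tray between -0.13 and 0.13 m and y of module2 in the frame of tray between -0.045 and 0.045 m); the robot touches nothing.
It fails at once if a module is lifted out of its nest while the dial is not locked by the pin (z of any of module0, module1, module2 in the frame of base above 0.095 m and not (z of pin in the frame of base below 0.012 m and horizontal distance between pin and clevis_hole below 0.006 m and horizontal distance between pin and lug_hole below 0.006 m and angle between pin's own z axis and vertical below 0.15 rad)).
It fails at once if a module is dropped or thrown (faster than 1.1 m/s with no finger on it) ((linear speed of module0 above 1.1 m/s and contact force between the fingers and module0 below 0.05 N) or (linear speed of module1 above 1.1 m/s and contact force between the fingers and module1 below 0.05 N) or (linear speed of module2 above 1.1 m/s and contact force between the fingers and module2 below 0.05 N)).
It fails at once if one of the other things on the bench is moved more than 50 mm (distance of any of pliers, screwdriver, rule, spool, carton, cup from where it was at the start of the episode above 0.05 m).
Of module0, module1, module2 only 2 to 3 are there at a start; the rules pass over those that are not, and their reading is None.
At some moment in a run one of tray, module0, module1, module2 may be knocked a few centimetres aside while the robot is not near it.
It also fails if it takes over 210 s, if anything falls off the work surface, if the arm or the gripper's body presses on something with over 40 N, if the wrist force passes 120 N, or if a joint passes its speed limit or range.

## Working session

There is one attempt and no reset: what is moved stays moved. The work goes in short steps, Python scripts to look and compute and a tool call to move; the robot and the scene stay as the last step left them, time stands still between calls to the robot, and variables do not carry over. Pictures are saved under pics/ and viewed, at most 14 in all, crops included, and the job is handed in when it is done.

Besides the shell and the picture viewer there is one more tool, called after "Call:" as name([rows], argument=value, ...), one row to a line, values as JSON. play_rows: Moves the arm, as the interface text tells. Its arguments: {"type":"object","properties":{"motion":{"type":"array","items":{"type":"array","items":{"type":"number"}}},"grip_force":{"type":"number"}},"required":["motion"]}

```bash
mkdir -p pics; ls
cat > h.py <<'E'
import numpy as np, cv2
from bench import readout, eyes, order, masks_of, mark_of, ctrl
def snap(n):
    s=readout.observe(); p=eyes.snapshot(n)
    if n=='wrist':
        T=np.eye(4);T[:3,:3]=s['tcp_rot'];T[:3,3]=s['tool_pos']
        p['E']=T@np.array(p['tool_from_camera'])
    else: p['E']=np.array(p['extrinsics'])
    return p
def cloud(p):
    z=p['range_z'];v,u=np.mgrid[:384,:512]
    X=np.stack([(u-p['cx'])/p['fx']*z,(v-p['cy'])/p['fy']*z,z],-1)
    return X@p['E'][:3,:3].T+p['E'][:3,3]
def save(p,f,sc=1.5): cv2.imwrite('pics/'+f,cv2.resize(p['img'][:,:,::-1],None,fx=sc,fy=sc))
def proj(p,P):
    q=np.linalg.inv(p['E'])@np.append(P,1);return (q[0]/q[2]*p['fx']+p['cx'],q[1]/q[2]*p['fy']+p['cy'])
E
python3 - <<'E'
from h import *
np.set_printoptions(precision=3,suppress=True)
for n in ['top','side']:
    p=snap(n);save(p,n+'0.png')
    for t in ['base','dial','handle','lug_hole','clevis_hole','nest0','pin','tray','module0']+(['cup','carton','spool','pliers','screwdriver','rule'] if n=='top' else []):
        for r in mark_of(p,t)[:6]:
            print(n,t,np.array(r['at']),round(r['score'],2),np.round(proj(p,r['at'])))
s=readout.observe();print(s['tool_pos'],s['tcp_rot'],ctrl.finger_overhang,s['clock'])
E
```

```text
pics
top dial [ 0.575 -0.147 -0.   ] 0.89 [275. 177.]
top handle [ 0.595 -0.036  0.083] 0.63 [240. 164.]
top handle [ 0.361  0.078 -0.002] 0.47 [202. 244.]
top lug_hole [ 0.681 -0.24   0.031] 0.65 [305. 143.]
top clevis_hole [ 0.561 -0.288  0.046] 0.65 [321. 179.]
top clevis_hole [ 0.734 -0.305  0.001] 0.62 [323. 130.]
top clevis_hole [ 0.558 -0.225  0.056] 0.41 [302. 179.]
top clevis_hole [ 0.51  -0.089  0.048] 0.33 [257. 194.]
top clevis_hole [ 0.647 -0.124  0.048] 0.2 [268. 151.]
top nest0 [ 0.649 -0.121  0.049] 0.91 [268. 151.]
top nest0 [ 0.56  -0.226  0.049] 0.79 [302. 179.]
top nest0 [ 0.514 -0.091  0.049] 0.72 [258. 193.]
top pin [ 0.473 -0.287  0.005] 0.49 [319. 209.]
top tray [0.533 0.283 0.001] 0.61 [138. 189.]
top tray [ 0.56  -0.225  0.049] 0.48 [301. 179.]
top tray [ 0.78   0.113 -0.004] 0.34 [195. 115.]
top module0 [ 0.646 -0.124  0.053] 0.9 [268. 151.]
top module0 [ 0.314 -0.129 -0.001] 0.78 [269. 260.]
top module0 [ 0.596 -0.407 -0.002] 0.75 [355. 172.]
top module0 [ 0.257 -0.378  0.002] 0.73 [350. 279.]
top module0 [ 0.23  -0.265 -0.001] 0.6 [313. 288.]
top module0 
[... 910 characters left out ...]
288  0.049] 0.97 [275. 141.]
side nest0 [ 0.559 -0.224  0.054] 0.86 [266. 154.]
side nest0 [ 0.509 -0.096  0.051] 0.73 [259. 190.]
side nest0 [ 0.648 -0.122  0.048] 0.69 [219. 167.]
side pin [ 0.475 -0.288 -0.001] 0.51 [303. 165.]
side tray [0.529 0.281 0.003] 0.61 [166. 309.]
side module0 [ 0.225 -0.262 -0.   ] 0.96 [384. 203.]
side module0 [ 0.314 -0.128 -0.001] 0.8 [332. 224.]
side module0 [ 0.513 -0.092  0.049] 0.69 [257. 191.]
side module0 [ 0.257 -0.376 -0.001] 0.65 [387. 173.]
side module0 [ 0.648 -0.123  0.051] 0.64 [219. 166.]
side module0 [ 0.602 -0.41   0.001] 0.57 [284. 127.]
[ 0.207 -0.59   0.264] [[ 0.944  0.33   0.   ]
 [ 0.33  -0.944 -0.   ]
 [ 0.     0.    -1.   ]] 0.025 1.3
```

View pics/top0.png

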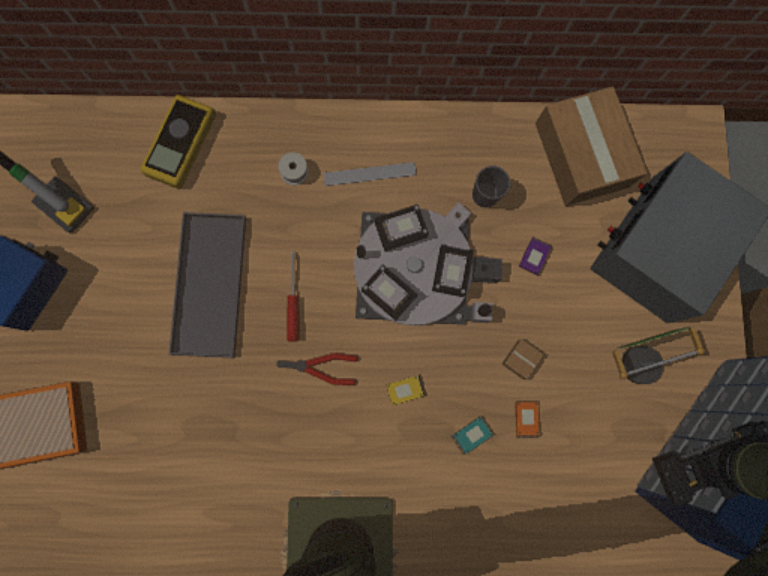

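View pics/side0.png

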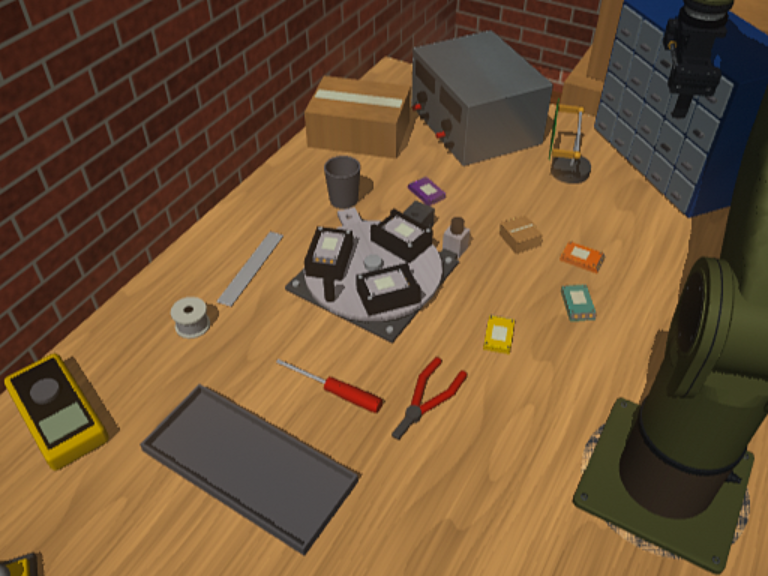

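Real modules: the three in the nests, at top-image (404,227), (453,271) and (388,290). Look-alikes to ignore: purple (537,257), yellow (406,390), turquoise (472,435), orange (527,418). I'm moving over the dial for a closer look.

Call:
play_rows([
  [0,0,0,0,0,0.05,0.06],
  [0,0,0,0,0,0.05,0.06],
  [0,0,0,0.02,0.03,0.03,0.06],
  [0,0,0,0.03,0.04,0,0.06],
  [0,0,0,0.03,0.04,0,0.06],
  [0,0,0,0.03,0.04,0,0.06],
  [0,0,0,0.03,0.04,0,0.06],
  [0,0,0,0.03,0.04,0,0.06],
  [0,0,0,0.03,0.04,0,0.06],
  [0,0,0,0.03,0.04,0,0.06],
])

```text
clock: 2.3
tool_pos: [0.4374, -0.2782, 0.394]
tcp_rot: [[0.944, 0.33, 0.0], [0.33, -0.944, -0.001], [0.0, 0.001, -1.0]]
ft_force: [1.1, -0.1, 0.4]
gripper_width: 0.0601
grip_force: 0.0
```

Call:
play_rows([
  [0,0,0,0.03,0.03,0,0.06],
  [0,0,0,0.03,0.03,0,0.06],
  [0,0,0,0.03,0.03,0,0.06],
  [0,0,0,0.03,0.03,0,0.06],
  [0,0,0,0.02,0.01,0,0.06],
  [0,0,0,0,0,0,0.06],
  [0,0,0,0,0,0,0.06],
])

```text
clock: 3.0
tool_pos: [0.5762, -0.1503, 0.3934]
tcp_rot: [[0.944, 0.33, -0.001], [0.33, -0.944, -0.001], [-0.001, 0.0, -1.0]]
ft_force: [-0.2, -1.7, 0.4]
gripper_width: 0.0597
grip_force: 0.0
```

```bash
cat > look.py <<'E'
from h import *
import sys
np.set_printoptions(precision=4,suppress=True)
p=snap('wrist');save(p,sys.argv[1])
print('clock',readout.observe()['clock'],'cam',p['E'][:3,3])
for t in sys.argv[2:]:
    for r in mark_of(p,t)[:4]:
        print(t,np.array(r['at']),round(r['score'],2),np.round(proj(p,r['at'])))
E
python3 look.py w0.png dial handle lug_hole clevis_hole nest0 pin module0
```

```text
clock 3.05 cam [ 0.6515 -0.124   0.5151]
handle [ 0.5978 -0.0356  0.086 ] 0.59 [187. 121.]
lug_hole [ 0.6838 -0.2393  0.0248] 0.57 [322. 111.]
clevis_hole [ 0.5659 -0.2909  0.0418] 0.89 [324. 185.]
nest0 [ 0.5085 -0.0927  0.0528] 0.95 [210. 180.]
nest0 [ 0.6435 -0.1175  0.0488] 0.93 [248. 110.]
nest0 [ 0.5573 -0.2293  0.0482] 0.85 [292. 179.]
nest0 [ 0.3643  0.0721 -0.0027] 0.35 [116. 212.]
pin [ 0.4729 -0.2859  0.0036] 0.48 [299. 220.]
module0 [ 0.5573 -0.2244  0.0488] 0.8 [289. 178.]
module0 [ 0.6438 -0.1222  0.0492] 0.78 [251. 110.]
module0 [ 0.2552 -0.3747  0.0031] 0.75 [299. 314.]
module0 [ 0.3173 -0.1291  0.0032] 0.7 [204. 261.]
```

View pics/w0.png

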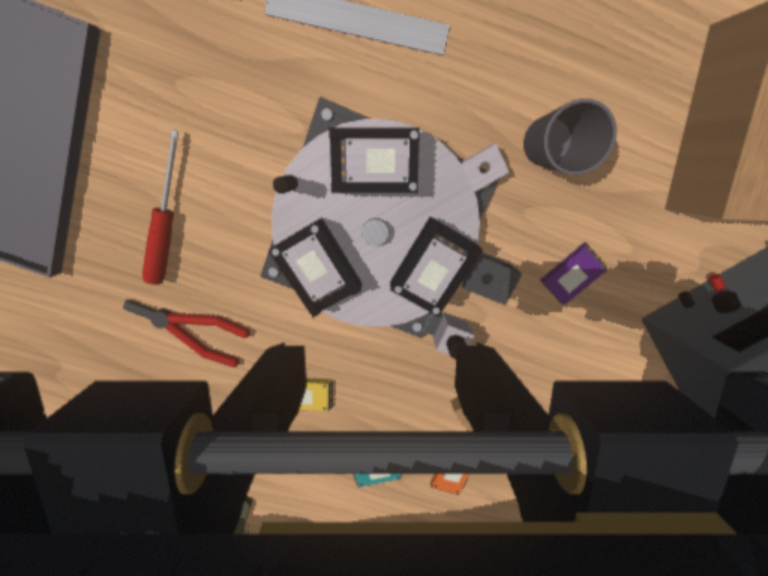

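```bash
cat > geo.py <<'E'
from h import *
np.set_printoptions(precision=4,suppress=True)
def blob(C,c,r,lo,hi):
    m=(np.hypot(C[...,0]-c[0],C[...,1]-c[1])<r)&(C[...,2]>lo)&(C[...,2]<hi)
    P=C[m]; (x,y),_,_=cv2.minAreaRect((P[:,:2]*1000).astype(np.float32)); return np.array([x,y])/1000,P.mean(0),len(P)
if __name__=='__main__':
  for n in ['top','wrist']:
    p=snap(n);C=cloud(p)
    for nm,c,lo,hi in [('handle',(.597,-.036),.078,.092),('knob',(.473,-.287),.066,.08),('hub',(.574,-.147),.031,.06)]:
        print(n,nm,*blob(C,c,.022,lo,hi))
    m=(C[...,2]>.04)&(C[...,2]<.056)&(np.hypot(C[...,0]-.566,C[...,1]+.30)<.045)
    P=C[m];print('fork rect',cv2.minAreaRect((P[:,:2]*1000).astype(np.float32)),np.median(P[:,2]))
    for c in [(.509,-.093),(.6435,-.1175),(.5573,-.2293)]:
        m=(C[...,2]>.060)&(C[...,2]<.07)&(np.hypot(C[...,0]-c[0],C[...,1]-c[1])<.062)
        print('nest',cv2.minAreaRect((C[m][:,:2]*1000).astype(np.float32)),np.median(C[m][:,2]))
E
python3 geo.py
```

```text
top handle [ 0.5923 -0.0379] [ 0.5918 -0.0374  0.0823] 28
top knob [0. 0.] [nan nan nan] 0
top hub [ 0.5725 -0.1499] [ 0.5715 -0.1477  0.0399] 98
fork rect ((0.0, 0.0), (0.0, 0.0), 0.0) nan
nest ((510.399658203125, -95.52730560302734), (93.46928405761719, 66.71783447265625), 49.267303466796875) 0.06387032009167903
nest ((645.4841918945312, -120.8592529296875), (64.74149322509766, 94.20152282714844), 18.638683319091797) 0.06389920808522553
nest ((0.0, 0.0), (0.0, 0.0), 0.0) nan
wrist handle [ 0.5948 -0.0358] [ 0.595  -0.0358  0.083 ] 107
wrist knob [ 0.4779 -0.2811] [ 0.4786 -0.2796  0.0714] 69
wrist hub [ 0.5738 -0.1445] [ 0.5744 -0.1451  0.0422] 261
fork rect ((565.96240234375, -296.7127685546875), (58.26970672607422, 44.297508239746094), 87.33566284179688) 0.04658211567223364
nest ((512.4345703125, -93.74275207519531), (93.8837890625, 66.55879211425781), 48.966007232666016) 0.06452587264845033
nest ((648.7368774414062, -118.20887756347656), (65.20862579345703, 93.60012817382812), 19.223745346069336) 0.06464460552938187
nest ((559.3702392578125, -224.08316040039062), (66.56383514404297, 93.3970718383789), 79.1528549194336) 0.06451336385652362geo.py:5: RuntimeWarning: Mean of empty slice.
  P=C[m]; (x,y),_,_=cv2.minAreaRect((P[:,:2]*1000).astype(np.float32)); return np.array([x,y])/1000,P.mean(0),len(P)
  ret = um.true_divide(
  return _methods._mean(a, axis=axis, dtype=dtype,
  ret = ret.dtype.type(ret / rcount)
```

Call:
play_rows([
  [0,0,7,0.005,0.029,-0.03,0.05],
  [0,0,7,0.005,0.029,-0.03,0.05],
  [0,0,7,0.005,0.029,-0.03,0.05],
  [0,0,7,0.004,0.027,-0.03,0.05],
  [0,0,6,0,0,-0.04,0.05],
  [0,0,0,0,0,-0.04,0.05],
  [0,0,0,0,0,-0.04,0.05],
  [0,0,0,0,0,-0.04,0.05],
  [0,0,0,0,0,-0.035,0.05],
  [0,0,0,0,0,0,0.05],
])

```text
clock: 4.5
tool_pos: [0.5924, -0.0361, 0.0746]
tcp_rot: [[0.597, 0.802, -0.009], [0.802, -0.597, -0.001], [-0.006, -0.007, -1.0]]
ft_force: [-0.4, -0.4, 0.1]
gripper_width: 0.0496
grip_force: 0.0
```

Run:
```python
import numpy as np
a=np.radians(np.linspace(78.9,27.25,19));P=np.c_[np.cos(a),np.sin(a)]*.112
print(np.round(np.diff(P,axis=0),4).tolist())
```

```text
[[0.0055, -0.0012], [0.0054, -0.0015], [0.0053, -0.0018], [0.0052, -0.002], [0.0051, -0.0023], [0.005, -0.0025], [0.0049, -0.0028], [0.0047, -0.003], [0.0046, -0.0033], [0.0044, -0.0035], [0.0042, -0.0037], [0.004, -0.0039], [0.0038, -0.0041], [0.0036, -0.0043], [0.0034, -0.0045], [0.0032, -0.0046], [0.0029, -0.0048], [0.0027, -0.0049]]
```

Close on the handle.

Call:
play_rows([
  [0,0,0,0,0,0,0.012],
  [0,0,0,0,0,0,0.012],
  [0,0,0,0,0,0,0.012],
  [0,0,0,0,0,0,0.012],
  [0,0,0,0,0,0,0.012],
], grip_force=20)

```text
clock: 5.0
tool_pos: [0.5964, -0.0349, 0.0802]
tcp_rot: [[0.597, 0.802, 0.003], [0.802, -0.597, 0.001], [0.003, 0.001, -1.0]]
ft_force: [-1.9, 2.1, 7.0]
gripper_width: 0.0174
grip_force: 20.0
```

Call:
play_rows([
  [0,0,0,0.0055,-0.0012,0,0.012],
  [0,0,0,0.0054,-0.0015,0,0.012],
  [0,0,0,0.0053,-0.0018,0,0.012],
  [0,0,0,0.0052,-0.002,0,0.012],
  [0,0,0,0.0051,-0.0023,0,0.012],
  [0,0,0,0.005,-0.0025,0,0.012],
  [0,0,0,0.0049,-0.0028,0,0.012],
  [0,0,0,0.0047,-0.003,0,0.012],
  [0,0,0,0.0046,-0.0033,0,0.012],
  [0,0,0,0,0,0,0.012],
])

```text
clock: 6.0
tool_pos: [0.6434, -0.0546, 0.08]
tcp_rot: [[0.598, 0.802, 0.005], [0.802, -0.598, 0.003], [0.005, 0.002, -1.0]]
ft_force: [1.8, 4.4, 3.5]
gripper_width: 0.0172
grip_force: 20.0
```

Call:
play_rows([
  [0,0,0,0.0044,-0.0035,0,0.012],
  [0,0,0,0.0042,-0.0037,0,0.012],
  [0,0,0,0.004,-0.0039,0,0.012],
  [0,0,0,0.0038,-0.0041,0,0.012],
  [0,0,0,0.0036,-0.0043,0,0.012],
  [0,0,0,0.0034,-0.0045,0,0.012],
  [0,0,0,0.0032,-0.0046,0,0.012],
  [0,0,0,0.0029,-0.0048,0,0.012],
  [0,0,0,0.0027,-0.0049,0,0.012],
  [0,0,0,0,0,0,0.012],
])

```text
clock: 7.0
tool_pos: [0.6745, -0.095, 0.0795]
tcp_rot: [[0.599, 0.801, 0.002], [0.801, -0.599, -0.0], [0.001, 0.002, -1.0]]
ft_force: [1.7, 2.5, 4.4]
gripper_width: 0.0172
grip_force: 20.0
```

Run:
```python
from h import *
np.set_printoptions(precision=4,suppress=True)
s=readout.observe();print(s['tool_pos'],s['ft_force'],s['gripper_width'])
p=snap('wrist');C=cloud(p);save(p,'w1.png')
for c in [(.645,-.18),(.573,-.06),(.505,-.19)]:
    m=(C[...,2]>.060)&(C[...,2]<.07)&(np.hypot(C[...,0]-c[0],C[...,1]-c[1])<.064)
    if m.sum()>100: print('nest',cv2.minAreaRect((C[m][:,:2]*1000).astype(np.float32)),np.median(C[m][:,2]))
for t in ['handle','lug_hole','clevis_hole']:
    for r in mark_of(p,t)[:2]: print(t,np.array(r['at']),r['score'])
```

```text
[ 0.6745 -0.095   0.0795] [1.7091 2.4627 4.4268] 0.017190846640128623
nest ((646.8428344726562, -149.79708862304688), (19.369462966918945, 34.56563949584961), 47.76877975463867) 0.06417983115901946
nest ((579.5330200195312, -63.786231994628906), (63.07371139526367, 93.89929962158203), 85.6858901977539) 0.06461923524961882
handle [ 0.6765 -0.097   0.0876] 0.82
```

Call:
play_rows([
  [0,0,0,0,0,0,0.05],
  [0,0,0,0,0,0,0.05],
  [0,0,0,0,0,0.03,0.05],
  [0,0,0,0,0,0.04,0.05],
  [0,0,0,-0.015,-0.03,0.03,0.05],
  [0,0,0,-0.02,-0.04,0.02,0.05],
  [0,0,0,-0.02,-0.04,0.02,0.05],
  [0,0,0,-0.02,-0.04,0.02,0.05],
  [0,0,0,-0.02,-0.03,0,0.05],
  [0,0,0,0,0,0,0.05],
])

```text
clock: 8.2
tool_pos: [0.5733, -0.283, 0.2382]
tcp_rot: [[0.606, 0.795, -0.005], [0.795, -0.606, -0.006], [-0.008, -0.001, -1.0]]
ft_force: [0.1, -0.8, -0.3]
gripper_width: 0.0499
grip_force: 0.0
```

Run:
```python
from h import *
from geo import blob
np.set_printoptions(precision=4,suppress=True)
s=readout.observe();print(s['tool_pos'])
p=snap('wrist');C=cloud(p);save(p,'w2.png')
for c in [(.645,-.18),(.573,-.06),(.505,-.19)]:
    m=(C[...,2]>.060)&(C[...,2]<.07)&(np.hypot(C[...,0]-c[0],C[...,1]-c[1])<.064)
    if m.sum()>100: print('nest',cv2.minAreaRect((C[m][:,:2]*1000).astype(np.float32)),np.median(C[m][:,2]))
for t in ['handle','lug_hole','clevis_hole','pin','module0']:
    for r in mark_of(p,t)[:3]: print(t,np.array(r['at']),r['score'],proj(p,r['at']))
for nm,c,lo,hi in [('handle',(.674,-.095),.078,.092),('knob',(.475,-.286),.066,.08)]: print(nm,*blob(C,c,.022,lo,hi))
m=(C[...,2]>.04)&(C[...,2]<.05)&(np.hypot(C[...,0]-.566,C[...,1]+.30)<.045)
print('fork rect',cv2.minAreaRect((C[m][:,:2]*1000).astype(np.float32)))
```

```text
[ 0.5733 -0.283   0.2382]
nest ((639.9797973632812, -189.16262817382812), (93.90410614013672, 66.10962677001953), 55.85505676269531) 0.06463853865110403
nest ((562.5426635742188, -88.3250732421875), (50.158748626708984, 108.89945220947266), 52.680816650390625) 0.06445479023459239
nest ((501.4832763671875, -180.68280029296875), (66.88916015625, 93.88130187988281), 25.91585350036621) 0.06457090725382947
lug_hole [ 0.561  -0.2891  0.026 ] 0.74 (np.float64(247.96891358511127), np.float64(180.58808020289564))
lug_hole [ 0.4749 -0.2872  0.0045] 0.36 (np.float64(198.9809893574096), np.float64(211.1996257380431))
clevis_hole [ 0.5648 -0.2906  0.0432] 0.85 (np.float64(250.93677607200735), np.float64(183.50969869346707))
pin [ 0.4779 -0.2853  0.0026] 0.67 (np.float64(199.96741280189931), np.float64(208.4997678278753))
module0 [ 0.6352 -0.1907  0.0492] 0.96 (np.float64(246.28645669601667), np.float64(73.45481516596274))
module0 [ 0.5982 -0.4043 -0.0011] 0.77 (np.float64(317.2601020005993), np.float64(221.62097469777225))
module0 [ 0.5043 -0.1814  0.0479] 0.71 (np.float64(150.38715880312813), np.float64(142.2392906508808))
handle [0. 0.] [nan nan nan] 0
knob [ 0.4773 -0.2806] [ 0.4783 -0.2805  0.0718] 203
fork rect ((565.441162109375, -296.88519287109375), (58.758155822753906, 44.438621520996094), 87.11640930175781)geo.py:5: RuntimeWarning: Mean of empty slice.
  P=C[m]; (x,y),_,_=cv2.minAreaRect((P[:,:2]*1000).astype(np.float32)); return np.array([x,y])/1000,P.mean(0),len(P)
  ret = um.true_divide(
```

View pics/w2.png

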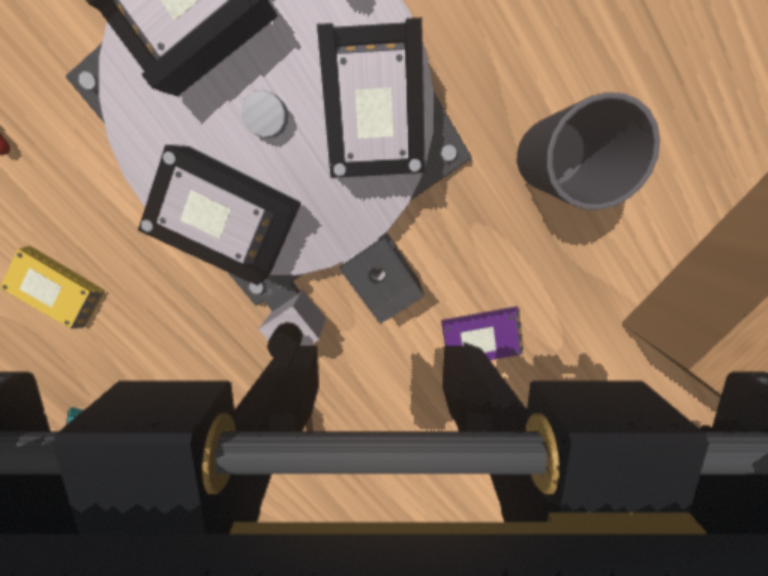

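Run:
```python
import cv2
i=cv2.imread('pics/w2.png')[235:325,330:430];cv2.imwrite('pics/w2c.png',cv2.resize(i,None,fx=6,fy=6,interpolation=cv2.INTER_CUBIC))
```

```text
(no output)
```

View pics/w2c.png

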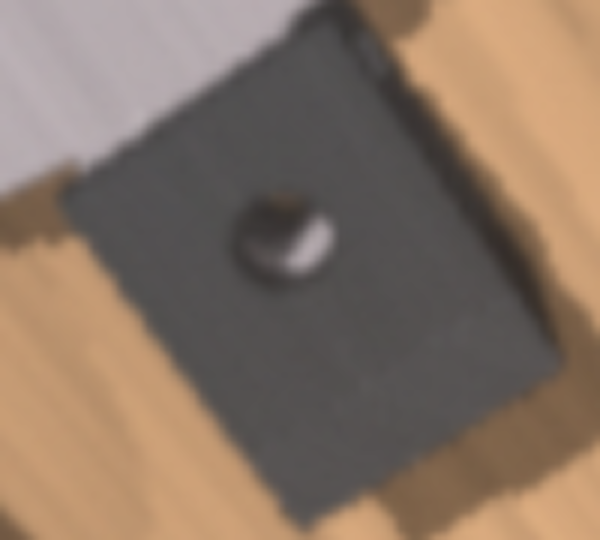

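Run:
```python
from h import *
np.set_printoptions(precision=4,suppress=True)
s=readout.observe();print(s['tool_pos'],s['clock'])
p=snap('wrist')
print(readout.observe()['tool_pos'])
def ray(u,v,z):
    d=p['E'][:3,:3]@np.array([(u-p['cx'])/p['fx'],(v-p['cy'])/p['fy'],1]);o=p['E'][:3,3]
    return o+d*(z-o[2])/d[2]
g=cv2.cvtColor(p['img'],cv2.COLOR_RGB2GRAY)
print(g[172:194,240:264]); print(ray(251.7,183.3,.046),p['E'][:3,3])
for t in ['clevis_hole','lug_hole','pin']:
    for r in mark_of(p,t)[:1]: print(t,np.array(r['at']),proj(p,r['at']))
```

```text
[ 0.5791 -0.2726  0.2383] 8.5
[ 0.5791 -0.2728  0.2384]
[[173 175 175 174 174 176 177 175 174 170 158 128  89  72  73  80  81  79
   79  73  64  80  78  70]
 [172 175 175 174 172 173 176 176 167 137 112  87  74  76  81  82  83  82
   79  76  65  72  80  75]
 [172 174 174 176 174 173 173 165 134  92  73  73  78  80  83  84  84  82
   81  79  74  67  72  79]
 [174 172 175 178 181 167 138 114  88  74  77  79  80  81  82  83  84  82
   81  81  79  73  66  78]
 [172 173 177 180 168 132  93  75  75  78  80  82  82  81  80  83  82  83
   83  81  80  75  62  63]
 [174 172 166 141 115  88  74  77  79  81  82  82  80  79  80  82  82  83
   82  82  80  78  73  61]
 [170 149 121  91  78  77  80  81  80  82  82  81  81  81  81  82  83  82
   82  82  81  80  79  70]
 [136 102  79  73  77  80  80  81  81  81  81  82  81  80  81  81  81  82
   83  83  82  81  81  74]
 [ 91  76  76  78  80  81  81  81  81  80  81  81  82  81  82  81  79  81
   82  83  83  81  80  79]
 [ 74  78  82  80  80  81  81  82  81  81  81  80  81  79  81  82  81  82
   81  83  83  82  80  80]
 [ 78  80  84  82  81  81  81  80 
[... 828 characters left out ...]
 48  53  68  84  78
   81  82  81  82  81  81]
 [ 82  81  82  81  81  81  79  73  62  55  57  53  54  53  62  94 133  97
   80  81  82  81  81  80]
 [ 82  82  83  82  80  80  76  66  62  58  58  58  57  61  76 117 161 144
   87  80  81  80  81  82]
 [ 81  82  80  82  81  80  75  64  70  67  64  65  67  78 102 149 169 156
   88  80  81  81  81  82]]
[ 0.573  -0.2786  0.046 ] [ 0.6269 -0.2094  0.3602]
clevis_hole [ 0.5639 -0.2883  0.0435] (np.float64(250.46353854729514), np.float64(193.14581696275013))
lug_hole [ 0.5616 -0.2899  0.0278] (np.float64(249.90344963862185), np.float64(191.40197557932416))
pin [ 0.4776 -0.2874  0.0038] (np.float64(201.68438298541662), np.float64(218.59655326694977))
```

Call:
play_rows([
  [0,0,0,-0.03,-0.04,0,0.05],
  [0,0,0,-0.032,-0.041,0,0.05],
  [0,0,0,0,0,0,0.05],
  [0,0,0,0,0,0,0.05],
  [0,0,0,0,0,0,0.05],
  [0,0,0,0,0,0,0.05],
])

```text
clock: 9.3
tool_pos: [0.5191, -0.3521, 0.2389]
tcp_rot: [[0.595, 0.804, 0.001], [0.804, -0.595, 0.001], [0.001, 0.0, -1.0]]
ft_force: [-0.0, 0.5, -0.1]
gripper_width: 0.0499
grip_force: 0.0
```

Run:
```python
from h import *
np.set_printoptions(precision=4,suppress=True)
s=readout.observe();print(s['tool_pos'],s['clock'])
p=snap('wrist')
for t in ['clevis_hole','lug_hole','pin']:
    for r in mark_of(p,t)[:1]: print(t,np.array(r['at']),proj(p,r['at']))
u,v=map(int,proj(p,[.565,-.29,.046]));print(u,v,p['E'][:3,3])
i=p['img'][v-25:v+25,u-25:u+25,::-1];cv2.imwrite('pics/w3c.png',cv2.resize(i,None,fx=10,fy=10,interpolation=cv2.INTER_CUBIC))
print(cv2.cvtColor(i.copy(),cv2.COLOR_BGR2GRAY)[14:36,14:36])
save(p,'w3.png')
```

```text
[ 0.5191 -0.3521  0.2389] 9.3
clevis_hole [ 0.5662 -0.2897  0.0425] (np.float64(253.20971302350284), np.float64(107.86199853866638))
lug_hole [ 0.5613 -0.2924  0.0275] (np.float64(251.22784948073613), np.float64(112.34447145937696))
pin [ 0.4768 -0.2844  0.0045] (np.float64(195.82895985793257), np.float64(146.98068915041148))
252 108 [ 0.5667 -0.2889  0.3608]
[[ 77  79  79  79  77  78  77  76  77  76  77  77  76  76  78  77  78  76
   77  77  78  76]
 [ 75  76  77  79  79  77  77  76  77  76  76  77  78  76  75  77  77  78
   77  78  76  76]
 [ 76  76  78  78  78  77  76  76  75  76  76  76  76  76  76  77  75  77
   77  78  78  78]
 [ 76  75  76  77  78  79  78  78  77  76  76  75  76  76  76  78  78  76
   77  77  78  77]
 [ 77  76  76  77  77  79  78  77  76  74  73  69  69  72  72  75  76  77
   76  76  77  78]
 [ 76  76  76  75  76  79  79  77  74  66  64  65  67  68  65  69  75  76
   77  76  76  77]
 [ 77  76  75  76  76  78  76  72  64  72  82  86  90  88  78  74  68  73
   76  77  78  77]
 [ 76  76  76  75  74  77  74  66  67  77  85  88  93  94  95  90  74  69
   76  77  78
[... 608 characters left out ...]
4  92  90  89 102 133 148 108
   77  75  76  75]
 [ 76  78  77  77  78  76  72  66  76  89  93  94  92  92 107 136 131  92
   76  76  76  76]
 [ 77  77  76  77  77  76  75  68  68  74  85  92  93  98 117 116  96  77
   75  76  75  75]
 [ 75  77  78  78  76  77  77  73  70  71  71  73  79  87 101  89  78  74
   75  74  76  76]
 [ 77  77  78  78  76  76  75  77  75  73  70  70  73  79  84  78  76  77
   76  75  75  75]
 [ 77  76  77  78  77  76  77  77  76  77  76  74  74  76  77  77  77  77
   75  76  75  74]
 [ 77  77  77  77  77  77  77  77  76  75  75  76  75  74  77  78  76  76
   77  75  75  75]
 [ 78  75  77  78  77  78  78  77  77  76  76  76  75  74  76  77  76  75
   76  75  76  75]]
```

View pics/w3c.png

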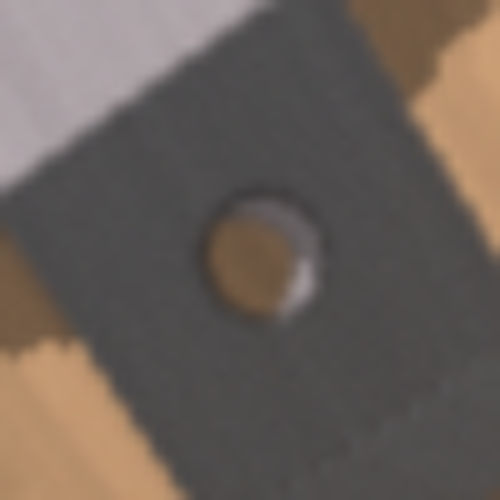

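The hole view shows the lug hole about 2.4 mm too far clockwise (toward the pin). That's within what the taper will pull in. Next I take the pin.

Call:
play_rows([
  [0,0,0,-0.022,0.034,0,0.05],
  [0,0,0,-0.021,0.033,0,0.05],
  [0,0,0,0,0,-0.04,0.05],
  [0,0,0,0,0,-0.04,0.05],
  [0,0,0,0,0,-0.03,0.05],
  [0,0,0,0,0,-0.03,0.05],
  [0,0,0,0,0,-0.022,0.05],
  [0,0,0,0,0,0,0.05],
  [0,0,0,0,0,0,0.05],
  [0,0,0,0,0,0,0.05],
])

```text
clock: 10.5
tool_pos: [0.4757, -0.2872, 0.078]
tcp_rot: [[0.598, 0.802, 0.002], [0.802, -0.598, -0.001], [0.001, 0.002, -1.0]]
ft_force: [0.2, -0.0, -0.0]
gripper_width: 0.0501
grip_force: 0.0
```

Call:
play_rows([
  [0,0,0,0,0,0,0.018],
  [0,0,0,0,0,0,0.018],
  [0,0,0,0,0,0,0.018],
  [0,0,0,0,0,0,0.018],
  [0,0,0,0,0,0,0.018],
], grip_force=25)

```text
clock: 11.0
tool_pos: [0.4747, -0.2871, 0.0772]
tcp_rot: [[0.598, 0.802, 0.0], [0.802, -0.598, -0.0], [-0.0, 0.0, -1.0]]
ft_force: [-1.5, 0.5, 4.7]
gripper_width: 0.023
grip_force: 25.0
```

Call:
play_rows([
  [0,0,0,0,0,0.02,0.018],
  [0,0,0,0,0,0.03,0.018],
  [0,0,0,0.03,-0.002,0.01,0.018],
  [0,0,0,0.03,-0.002,0,0.018],
  [0,0,0,0.029,-0.001,0,0.018],
  [0,0,0,0,0,0,0.018],
  [0,0,0,0,0,0,0.018],
  [0,0,0,0,0,0,0.018],
])

```text
clock: 11.8
tool_pos: [0.5621, -0.2922, 0.1361]
tcp_rot: [[0.598, 0.802, -0.003], [0.802, -0.598, 0.0], [-0.001, -0.002, -1.0]]
ft_force: [-0.6, -0.4, -1.2]
gripper_width: 0.0234
grip_force: 25.0
```

Run:
```python
from h import *
np.set_printoptions(precision=4,suppress=True)
s=readout.observe();print(s['tool_pos'],s['gripper_width'])
for n in ['wrist','side','top']:
    p=snap(n)
    for t in ['clevis_hole','pin']:
        for r in mark_of(p,t)[:2]: print(n,t,np.array(r['at']),r['score'],proj(p,r['at']))
    if n=='side':
        i=p['img'][90:190,220:340,::-1];cv2.imwrite('pics/s4.png',cv2.resize(i,None,fx=5,fy=5,interpolation=cv2.INTER_CUBIC))
    if n=='wrist': save(p,'w4.png')
```

```text
[ 0.5621 -0.2922  0.1361] 0.02338386765239074
wrist clevis_hole [ 0.5648 -0.2897  0.0438] 0.82 (np.float64(253.44982721645263), np.float64(201.32126829987095))
wrist pin [ 0.5644 -0.2905  0.0653] 0.62 (np.float64(253.6171335446856), np.float64(211.84788917071683))
side clevis_hole [ 0.5678 -0.289   0.0457] 0.66 (np.float64(274.8627133005616), np.float64(141.88214367947933))
side pin [ 0.5611 -0.2935  0.062 ] 0.66 (np.float64(277.8529018003409), np.float64(137.33953701828503))
top clevis_hole [ 0.5648 -0.2915  0.0491] 0.97 (np.float64(322.69359498523573), np.float64(177.60195189213215))
top clevis_hole [ 0.3611  0.0804 -0.0031] 0.52 (np.float64(201.65235226190777), np.float64(243.9807167181022))
```

View pics/s4.png

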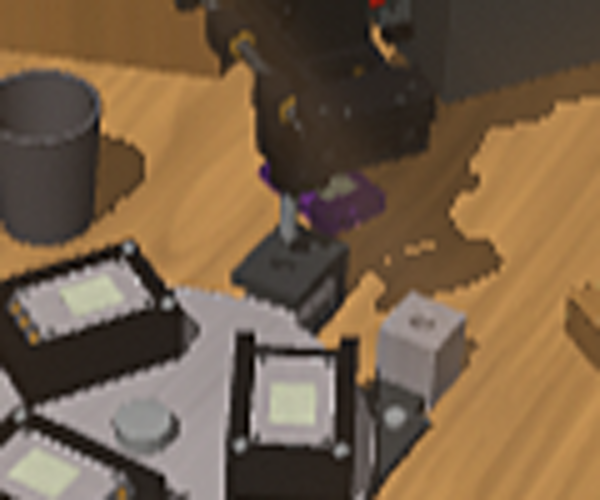

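Call:
play_rows([
  [0,0,0,0.001,0.001,-0.008,0.018],
  [0,0,0,0,0,-0.006,0.018],
  [0,0,0,0,0,-0.004,0.018],
  [0,0,0,0,0,-0.004,0.018],
  [0,0,0,0,0,-0.004,0.018],
  [0,0,0,0,0,0,0.018],
  [0,0,0,0,0,0,0.018],
])

```text
clock: 12.95
tool_pos: [0.5647, -0.291, 0.1107]
tcp_rot: [[0.598, 0.802, 0.0], [0.802, -0.598, 0.0], [0.0, 0.0, -1.0]]
ft_force: [-0.2, -0.3, -1.1]
gripper_width: 0.0229
grip_force: 25.0
```

Call:
play_rows([
  [0,0,0,0,0,-0.004,0.018],
  [0,0,0,0,0,-0.004,0.018],
  [0,0,0,0,0,-0.004,0.018],
  [0,0,0,0,0,-0.004,0.018],
  [0,0,0,0,0,0,0.018],
])

```text
clock: 13.45
tool_pos: [0.5642, -0.2909, 0.0939]
tcp_rot: [[0.598, 0.802, -0.001], [0.802, -0.598, 0.0], [-0.0, -0.001, -1.0]]
ft_force: [0.1, -0.4, -1.9]
gripper_width: 0.0234
grip_force: 25.0
```

Call:
play_rows([
  [0,0,0,0,0,-0.004,0.018],
  [0,0,0,0,0,-0.004,0.018],
  [0,0,0,0,0,-0.004,0.018],
  [0,0,0,0,0,-0.003,0.018],
  [0,0,0,0,0,-0.002,0.018],
  [0,0,0,0,0,0,0.018],
])

```text
clock: 14.05
tool_pos: [0.5646, -0.291, 0.0775]
tcp_rot: [[0.598, 0.802, -0.0], [0.802, -0.598, 0.0], [-0.0, -0.0, -1.0]]
ft_force: [-0.6, -0.1, -1.8]
gripper_width: 0.0231
grip_force: 25.0
```

Call:
play_rows([
  [0,0,0,0,0,-0.002,0.018],
  [0,0,0,0,0,0,0.018],
  [0,0,0,0,0,0,0.05],
  [0,0,0,0,0,0,0.05],
  [0,0,0,0,0,0,0.05],
  [0,0,0,0,0,0.04,0.05],
  [0,0,0,0,0,0.05,0.05],
  [0,0,0,0,0,0.05,0.05],
  [0,0,0,0,0,0,0.05],
  [0,0,0,0,0,0,0.05],
])

```text
clock: 15.05
tool_pos: [0.5652, -0.2913, 0.2168]
tcp_rot: [[0.598, 0.802, 0.002], [0.802, -0.598, -0.001], [0.0, 0.003, -1.0]]
ft_force: [-0.2, 0.0, -1.5]
gripper_width: 0.0498
grip_force: 0.0
```

Call:
play_rows([
  [0,0,0,-0.015,0.02,0.02,0.0],
  [0,0,0,-0.02,0.02,0.02,0.0],
  [0,0,0,-0.02,0.02,0.02,0.0],
  [0,0,0,-0.02,0.02,0.02,0.0],
  [0,0,0,0,0,0,0.0],
  [0,0,0,0,0,0,0.0],
  [0,0,0,0,0,0,0.0],
  [0,0,0,0,0,0,0.0],
])

```text
clock: 15.85
tool_pos: [0.4897, -0.2118, 0.2943]
tcp_rot: [[0.599, 0.801, -0.002], [0.801, -0.599, 0.001], [-0.001, -0.002, -1.0]]
ft_force: [0.4, -0.7, 0.1]
gripper_width: 0.0005
grip_force: 0.0
```

Run:
```python
from h import *
from geo import blob
np.set_printoptions(precision=4,suppress=True)
s=readout.observe();print(s['tool_pos'],s['clock'])
p=snap('wrist');C=cloud(p);save(p,'w5.png')
for c in [(.640,-.189),(.573,-.065),(.505,-.183)]:
    m=(C[...,2]>.060)&(C[...,2]<.07)&(np.hypot(C[...,0]-c[0],C[...,1]-c[1])<.064)
    if m.sum()>100: print('nest',cv2.minAreaRect((C[m][:,:2]*1000).astype(np.float32)),np.median(C[m][:,2]))
print('knob',*blob(C,(.565,-.290),.022,.066,.08))
m=(C[...,2]>.04)&(C[...,2]<.05)&(np.hypot(C[...,0]-.566,C[...,1]+.30)<.045)
print('fork rect',cv2.minAreaRect((C[m][:,:2]*1000).astype(np.float32)))
for n in [p,snap('top'),snap('side')]:
  for t in ['pin','clevis_hole','tray']:
    for r in mark_of(n,t)[:1]: print(t,np.array(r['at']),r['score'],proj(n,r['at']))
```

```text
[ 0.4897 -0.2118  0.2943] 15.85
nest ((640.7774047851562, -188.255859375), (93.39595794677734, 67.06366729736328), 56.81721878051758) 0.06457341554736168
nest ((577.02392578125, -65.01229858398438), (66.81559753417969, 93.45835876464844), 86.8206558227539) 0.06449269006121555
nest ((502.2991027832031, -181.8117218017578), (66.05403137207031, 93.37342071533203), 26.91861915588379) 0.06463604368862008
knob [ 0.5668 -0.289 ] [ 0.5666 -0.2882  0.0723] 262
fork rect ((565.6013793945312, -296.7388000488281), (59.1378173828125, 43.977237701416016), 87.00863647460938)
pin [ 0.5664 -0.29    0.0016] 0.56 (np.float64(322.44993972818435), np.float64(170.95225343196503))
clevis_hole [ 0.5657 -0.2923  0.0426] 0.67 (np.float64(329.85809307003575), np.float64(179.05354142025004))
tray [ 0.5623 -0.2898  0.0254] 0.26 (np.float64(323.9046136939166), np.float64(176.10871698287238))
clevis_hole [ 0.7357 -0.3029 -0.0008] 0.31 (np.float64(322.1130735072489), np.float64(129.39914646578907))
tray [ 0.637  -0.1909  0.0515] 0.28 (np.float64(290.01824966867895), np.float64(154.27175154224938))
pin [ 0.5629 -0.295   0.0014] 0.38 (np.float64(276.9449722103731), np.float64(152.8678184899595))
clevis_hole [ 0.5649 -0.289   0.0476] 0.83 (np.float64(275.7762496681457), np.float64(141.7017997492075))
tray [ 0.5291  0.2811 -0.0001] 0.75 (np.float64(166.0966674728229), np.float64(310.0819686818227))
```

View pics/w5.png

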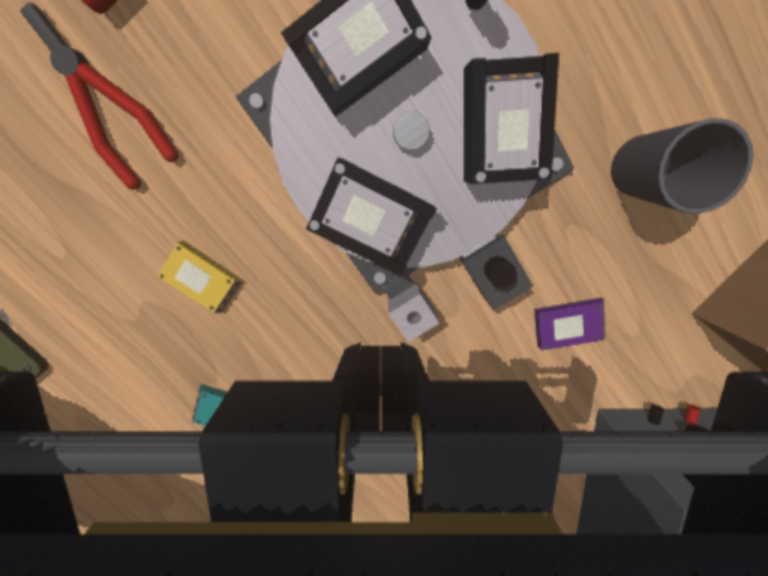

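```bash
cat > lid.py <<'E'
from h import *
np.set_printoptions(precision=1,suppress=True)
N={'A':((.6407,-.1886),57),'B':((.5778,-.0651),177),'C':((.5023,-.1813),297)}
def lids(p):
    C=cloud(p);g=cv2.cvtColor(p['img'],cv2.COLOR_RGB2GRAY)
    for k,(c,a) in N.items():
        a=np.radians(a);d=C[...,:2]-c
        x=(d@[np.cos(a),np.sin(a)])*1000;y=(d@[-np.sin(a),np.cos(a)])*1000
        m=(g>105)&(abs(x)<36)&(abs(y)<23)&(C[...,2]>.058)&(C[...,2]<.069)
        m=cv2.morphologyEx(m.astype(np.uint8),cv2.MORPH_OPEN,np.ones((3,3)))>0
        if m.sum()<300: print(k,'unseen',m.sum());continue
        print(k,m.sum(),'x',np.percentile(x[m],[1,99]),'y',np.percentile(y[m],[1,99]),'z',np.median(C[m][:,2])*1000)
if __name__=='__main__':
    print(np.array(readout.observe()['joints'])*100); lids(snap('wrist'));
E
python3 lid.py
```

```text
[ 62.6  55.8 -49.1 179.3  33.2  87.3 -65.9]
A 2054 x [-35.   29.7] y [-20.7  22. ] z 64.26458807190339
B 2323 x [-34.2  30.7] y [-21.1  21.7] z 64.20023042994882
C 1680 x [-35.2  29.4] y [-21.5  21.1] z 64.22429040465522
```

Call:
play_rows([
  [0,0,3.7,0.035,0.011,0,0],
  [0,0,0,0.035,0.011,-0.02,0],
  [0,0,0,0.035,0.011,-0.025,0],
  [0,0,0,0.035,0.011,-0.025,0],
  [0,0,0,0.0316,0.0106,-0.03,0],
  [0,0,0,0,0,-0.04,0],
  [0,0,0,0,0,-0.04,0],
  [0,0,0,0,0,-0.014,0],
  [0,0,0,0,0,0,0],
  [0,0,0,0,0,0,0],
], grip_force=20)

```text
clock: 17.5
tool_pos: [0.6624, -0.1566, 0.1034]
tcp_rot: [[0.545, 0.838, 0.003], [0.838, -0.545, -0.0], [0.001, 0.002, -1.0]]
ft_force: [0.6, 0.6, 0.1]
gripper_width: 0.0007
grip_force: 0.0
```

Call:
play_rows([
  [0,0,0,0,0,0,0],
  [0,0,0,0,0,0,0],
])

```text
clock: 17.7
tool_pos: [0.6625, -0.1567, 0.104]
tcp_rot: [[0.545, 0.838, 0.004], [0.838, -0.545, -0.001], [0.002, 0.003, -1.0]]
ft_force: [0.0, 0.1, -0.7]
gripper_width: 0.0003
grip_force: 0.0
```

Call:
play_rows([
  [0,0,0,-0.0006,-0.0009,-0.008,0],
  [0,0,0,0,0,-0.006,0],
  [0,0,0,0,0,-0.003,0],
  [0,0,0,0,0,0,0],
  [0,0,0,0,0,0,0],
])

```text
clock: 18.2
tool_pos: [0.6606, -0.1572, 0.0845]
tcp_rot: [[0.545, 0.839, -0.0], [0.839, -0.545, 0.0], [-0.0, -0.0, -1.0]]
ft_force: [-0.5, -0.1, 0.1]
gripper_width: 0.0004
grip_force: 0.0
```

Call:
play_rows([
  [0,0,0,0.0006,0.0008,-0.002,0],
  [0,0,0,0.0006,0.0008,-0.002,0],
  [0,0,0,0.0005,0.0008,-0.001,0],
  [0,0,0,0,0,0,0],
  [0,0,0,0,0,0,0],
])

```text
clock: 18.7
tool_pos: [0.6623, -0.1551, 0.0801]
tcp_rot: [[0.545, 0.839, -0.0], [0.839, -0.545, -0.0], [-0.0, 0.0, -1.0]]
ft_force: [-1.4, 0.9, 4.3]
gripper_width: 0.0001
grip_force: 2.0
```

Run:
```python
from h import *
p=snap('side')
i=p['img'][120:220,180:320,::-1];cv2.imwrite('pics/s6.png',cv2.resize(i,None,fx=5,fy=5,interpolation=cv2.INTER_CUBIC))
s=readout.observe();print(s['tool_pos'],s['ft_force'],s['joints'])
```

```text
[ 0.66228615 -0.15502786  0.08003467] [-2.06497669 -0.47440678  4.16847972] [ 0.35123249  1.01086856 -0.37689785  1.49332529  0.4863143   0.73146156
 -0.80690431]
```

View pics/s6.png

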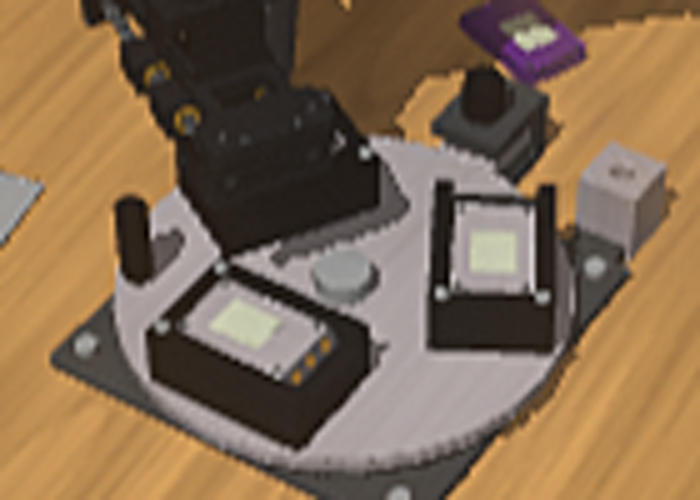

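Call:
play_rows([
  [0,0,0,0,0,0.01,0],
  [0,0,0,0,0,0.03,0],
  [0,0,0,-0.02,-0.03,0.03,0],
  [0,0,0,-0.02,-0.03,0.03,0],
  [0,0,0,-0.015,-0.02,0.02,0],
  [0,0,0,0,0,0.02,0],
  [0,0,0,0,0,0,0],
  [0,0,0,0,0,0,0],
  [0,0,0,0,0,0,0],
])

```text
clock: 19.65
tool_pos: [0.6073, -0.2337, 0.2185]
tcp_rot: [[0.543, 0.84, -0.001], [0.84, -0.543, 0.001], [0.0, -0.002, -1.0]]
ft_force: [-0.1, -0.2, -0.8]
gripper_width: 0.0002
grip_force: 0.0
```

```bash
cat > prof.py <<'E'
from lid import *
import sys
# profile of heights along module x, mid strip
def prof(p,keys='ABC'):
    C=cloud(p)
    for k in keys:
        c,a=N[k];a=np.radians(a);d=C[...,:2]-c
        x=(d@[np.cos(a),np.sin(a)])*1000;y=(d@[-np.sin(a),np.cos(a)])*1000
        print(k,[(x0,round(float(np.median(C[m][:,2]))*1000,1)) for x0 in range(-48,50,5) if (m:=(abs(x-x0)<2)&(abs(y)<14)&(C[...,2]>.02)).sum()>8])
        m=(C[...,2]>.068)&(abs(x)<45)&(abs(y)<30)
        if m.sum()>20: print('  raised x',np.percentile(x[m],[1,99]),'y',np.percentile(y[m],[1,99]),'zmax',np.percentile(C[m][:,2],98)*1000)
if __name__=='__main__':
    p=snap('wrist'); print(np.array(readout.observe()['tool_pos'])*1000); prof(p)
    if len(sys.argv)>1: save(p,sys.argv[1])
E
python3 prof.py
```

```text
[ 607.2 -233.7  218.4]
A [(-48, 227.8), (-43, 216.9), (-38, 284.5), (-33, 293.8), (-28, 276.0), (-23, 276.9), (-18, 64.4), (-13, 64.5), (-8, 64.6), (-3, 64.6), (2, 64.4), (7, 64.4), (12, 64.2), (17, 64.2), (22, 340.3), (27, 64.1), (32, 61.6), (37, 54.9), (42, 55.4), (47, 55.3)]
  raised x [-44.7  23.3] y [-28.3  29.5] zmax 340.33408208125513
B [(-48, 28.7), (-43, 65.1), (-38, 65.0), (-33, 64.1), (-28, 64.1), (-23, 64.1), (-18, 64.4), (-13, 64.4), (-8, 64.4), (-3, 64.5), (2, 64.4), (7, 64.3), (12, 64.1), (17, 64.2), (22, 64.3), (27, 64.0), (32, 63.6), (37, 54.9), (42, 55.1), (47, 55.1)]
C [(-43, 65.2), (-38, 64.8), (-33, 64.1), (-28, 64.1), (-23, 64.0), (-18, 64.5), (-13, 64.2), (-8, 64.5), (-3, 64.3), (2, 64.4), (7, 64.6), (12, 64.1), (17, 64.1), (22, 64.2), (27, 64.1), (32, 62.5), (37, 55.1), (42, 55.1), (47, 54.7)]
  raised x [28.  33.9] y [21.2 30. ] zmax 267.9602148147565
```

Call:
play_rows([
  [0,0,0,0.0265,0.0378,-0.02,0],
  [0,0,0,0.025,0.035,-0.02,0],
  [0,0,0,0,0,-0.03,0],
  [0,0,0,0,0,-0.035,0],
  [0,0,0,0,0,-0.0185,0],
  [0,0,0,0,0,0,0],
  [0,0,0,0,0,0,0],
  [0,0,0,0,0,0,0],
])

```text
clock: 20.5
tool_pos: [0.6598, -0.1621, 0.0976]
tcp_rot: [[0.545, 0.839, 0.002], [0.839, -0.545, -0.0], [0.001, 0.002, -1.0]]
ft_force: [-0.1, 0.8, -0.5]
gripper_width: 0.0006
grip_force: 0.0
```

Call:
play_rows([
  [0,0,0,0,0,-0.004,0],
  [0,0,0,0,0,-0.004,0],
  [0,0,0,0,0,0,0],
  [0,0,0,0,0,0,0],
])

```text
clock: 20.9
tool_pos: [0.6587, -0.1624, 0.0884]
tcp_rot: [[0.545, 0.839, -0.0], [0.839, -0.545, -0.0], [-0.0, 0.0, -1.0]]
ft_force: [-0.7, 0.3, 0.3]
gripper_width: 0.0006
grip_force: 0.1
```

Call:
play_rows([
  [0,0,0,0,0,-0.002,0],
  [0,0,0,0,0,-0.002,0],
  [0,0,0,0,0,0,0],
  [0,0,0,0,0,0,0],
])

```text
clock: 21.3
tool_pos: [0.6586, -0.1624, 0.0842]
tcp_rot: [[0.545, 0.839, -0.0], [0.839, -0.545, -0.0], [-0.0, -0.0, -1.0]]
ft_force: [0.9, -0.5, 0.4]
gripper_width: 0.0003
grip_force: 0.0
```

Run:
```python
from prof import *
for n in ['wrist','top','side']:
    p=snap(n);print(n)
    C=cloud(p);c,a=N['A'];a=np.radians(a);d=C[...,:2]-c
    x=(d@[np.cos(a),np.sin(a)])*1000;y=(d@[-np.sin(a),np.cos(a)])*1000
    m=(C[...,2]>.05)&(C[...,2]<.09)&(abs(y)<19)&(abs(x)<34)
    print(m.sum(),[(x0,round(float(np.median(C[k][:,2]))*1000,1),int(k.sum())) for x0 in range(-36,34,6) if (k:=m&(abs(x-x0)<3)).sum()>3])
```

```text
wrist
1208 [(-30, 71.7, 315), (-24, 70.4, 348), (-18, 69.2, 321), (-12, 68.5, 100), (24, 78.8, 12), (30, 58.3, 80)]
top
102 [(-30, 71.3, 7), (-24, 68.4, 15), (-18, 65.4, 18), (-12, 67.3, 21), (-6, 64.7, 25), (0, 65.2, 11)]
side
0 []
```

Call:
play_rows([
  [0,0,0,0.0003,0.0004,-0.002,0],
  [0,0,0,0.0003,0.0004,-0.002,0],
  [0,0,0,0,0,0,0],
  [0,0,0,0,0,0,0],
])

```text
clock: 21.85
tool_pos: [0.6593, -0.1615, 0.0802]
tcp_rot: [[0.545, 0.839, -0.0], [0.839, -0.545, -0.0], [-0.0, -0.0, -1.0]]
ft_force: [0.4, 0.0, -0.5]
gripper_width: 0.0003
grip_force: 0.0
```

```bash
cat > tip.py <<'E'
from prof import *
import sys
for n in sys.argv[2:]:
    p=snap(n)
    C=cloud(p);c,a=N[sys.argv[1]];a=np.radians(a);d=C[...,:2]-c
    t=np.array(readout.observe()['tool_pos']);q=(t[:2]-c)*1000
    print('tcp in module',q@[np.cos(a),np.sin(a)],q@[-np.sin(a),np.cos(a)],'tip z',t[2]*1000-25)
    x=(d@[np.cos(a),np.sin(a)])*1000;y=(d@[-np.sin(a),np.cos(a)])*1000
    m=(C[...,2]>.05)&(C[...,2]<.09)&(abs(y)<19)&(abs(x)<34)
    print(n,m.sum(),[(x0,round(float(np.median(C[k][:,2]))*1000,1),int(k.sum())) for x0 in range(-36,34,6) if (k:=m&(abs(x-x0)<3)).sum()>3])
E
python3 tip.py A wrist
```

```text
tcp in module 32.86107658942491 -0.802000838400353 tip z 55.29240098314344
wrist 1209 [(-18, 78.2, 462), (-12, 74.8, 448), (-6, 72.2, 255), (24, 62.8, 10), (30, 75.2, 28)]
```

Call:
play_rows([
  [0,0,0,0,0,0.02,0],
  [0,0,0,0,0,0.03,0],
  [0,0,0,0,0,0.03,0.065],
  [0,0,0,-0.015,-0.022,0,0.065],
  [0,0,0,-0.0145,-0.022,0,0.065],
  [0,0,0,0,0,0,0.065],
  [0,0,0,0,0,0,0.065],
  [0,0,0,0,0,0,0.065],
])

```text
clock: 22.7
tool_pos: [0.6306, -0.204, 0.1604]
tcp_rot: [[0.543, 0.839, 0.001], [0.839, -0.543, 0.001], [0.002, -0.0, -1.0]]
ft_force: [-0.0, 0.4, 0.7]
gripper_width: 0.0461
grip_force: 0.0
```

```bash
python3 tip.py A wrist top
python3 - <<'E'
from h import *
print(readout.observe()['tool_pos'],readout.observe()['gripper_width'])
E
```

```text
tcp in module -18.189911547744018 0.23458046375551947 tip z 135.33750311630615
wrist 3316 [(-30, 72.6, 54), (-24, 80.9, 250), (-18, 78.5, 411), (-12, 74.9, 396), (-6, 71.2, 381), (0, 67.3, 378), (6, 63.6, 371), (12, 59.6, 375), (18, 55.7, 348), (24, 51.9, 323), (30, 50.3, 29)]
tcp in module -18.2720694587774 0.22401988424828873 tip z 135.31041358512496
top 2 []
[ 0.63056044 -0.20380224  0.16031041] 0.05427563271593696
```

Call:
play_rows([
  [0,0,0,-0.001,-0.0015,0,0.065],
  [0,0,0,0,0,-0.02,0.065],
  [0,0,0,0,0,-0.025,0.065],
  [0,0,0,0,0,-0.016,0.065],
  [0,0,0,0,0,-0.0075,0.065],
  [0,0,0,0,0,0,0.065],
  [0,0,0,0,0,0,0.065],
  [0,0,0,0,0,0,0.065],
])

```text
clock: 23.6
tool_pos: [0.6296, -0.2071, 0.0929]
tcp_rot: [[0.545, 0.839, 0.002], [0.839, -0.545, -0.0], [0.001, 0.002, -1.0]]
ft_force: [0.0, 0.7, -0.3]
gripper_width: 0.0649
grip_force: 0.0
```

Call:
play_rows([
  [0,0,0,0,0,0,0.035],
  [0,0,0,0,0,0,0.035],
  [0,0,0,0,0,0,0.035],
  [0,0,0,0,0,0,0.035],
  [0,0,0,0,0,0,0.035],
  [0,0,0,0,0,0,0.035],
], grip_force=35)

```text
clock: 24.2
tool_pos: [0.6287, -0.207, 0.092]
tcp_rot: [[0.545, 0.839, -0.0], [0.839, -0.545, -0.0], [-0.0, -0.0, -1.0]]
ft_force: [-1.5, 1.0, 1.3]
gripper_width: 0.0434
grip_force: 35.0
```

Call:
play_rows([
  [0,0,0,0,0,0.005,0.035],
  [0,0,0,0,0,0.01,0.035],
  [0,0,0,0,0,0.015,0.035],
  [0,0,0,0,0,0.02,0.035],
  [0,0,0,0,0,0.02,0.035],
  [0,0,0,0,0,0.02,0.035],
  [0,0,0,0,0,0.02,0.035],
  [0,0,0,0,0,0.02,0.035],
  [0,0,0,0,0,0.01,0.035],
  [0,0,0,0,0,0,0.035],
])

```text
clock: 25.2
tool_pos: [0.6299, -0.2072, 0.2342]
tcp_rot: [[0.545, 0.839, 0.004], [0.839, -0.545, -0.001], [0.001, 0.004, -1.0]]
ft_force: [-0.1, 0.7, -2.2]
gripper_width: 0.0439
grip_force: 35.0
```

Run:
```python
from h import *
np.set_printoptions(precision=4,suppress=True)
s=readout.observe();print(s['tool_pos'],s['gripper_width'],s['ft_force'],s['joints'])
p=snap('wrist');C=cloud(p)
R=np.array(s['tcp_rot']);d=(C-s['tool_pos'])@R*1000  # tool coords
m=(abs(d[...,1])<19)&(abs(d[...,0])<75)&(d[...,2]>0)&(d[...,2]<90)
print(m.sum(),[(x0,round(float(np.median(d[k][:,2])),1),int(k.sum())) for x0 in range(-40,75,6) if (k:=m&(abs(d[...,0]-x0)<3)).sum()>8])
p=snap('side');save(p,'s7.png')
C=cloud(p);
m=(C[...,2]>.012)&(C[...,2]<.04)&(abs(C[...,0]-.53)<.11)&(abs(C[...,1]-.283)<.19)
print(cv2.minAreaRect((C[m][:,:2]*1000).astype(np.float32)))
p=snap('top');C=cloud(p)
m=(C[...,2]>.012)&(C[...,2]<.04)&(abs(C[...,0]-.53)<.11)&(abs(C[...,1]-.283)<.19)
print(cv2.minAreaRect((C[m][:,:2]*1000).astype(np.float32)))
for r in mark_of(p,'tray')[:2]: print(r['at'])
```

```text
[ 0.6299 -0.2072  0.2342] 0.04393803538012391 [-0.1445  0.6833 -2.1622] [ 0.487   0.8017 -0.4673  1.4654  0.4047  0.9666 -0.6639]
7395 [(-4, 11.2, 85), (2, 12.6, 884), (8, 16.5, 857), (14, 20.1, 806), (20, 23.7, 787), (26, 27.5, 769), (32, 31.3, 751), (38, 35.4, 710), (44, 39.1, 694), (50, 42.9, 679), (56, 46.0, 368)]
((529.3338623046875, 223.6750946044922), (258.59649658203125, 219.54400634765625), 89.75926208496094)
((530.0638427734375, 221.08657836914062), (256.494140625, 218.37913513183594), 89.64413452148438)
[0.531, 0.283, 0.0028]
```

View pics/s7.png

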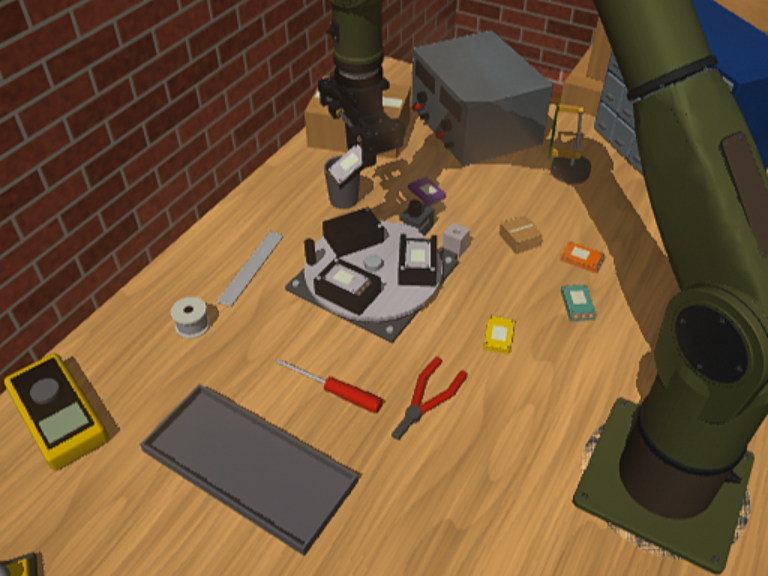

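Call:
play_rows([
  [0,0,5.7,0,0.04,0.01,0.035],
  [0,0,5.7,0,0.045,0,0.035],
  [0,0,5.7,0,0.045,0,0.035],
  [0,0,5.7,0,0.045,0,0.035],
  [0,0,5.7,0,0.045,0,0.035],
  [0,0,0,0,0.045,0,0.035],
  [0,0,0,0,0.045,0,0.035],
  [0,0,0,0,0,0,0.035],
  [0,0,0,0,0,0,0.035],
  [0,0,0,0,0,0,0.035],
])

```text
clock: 26.4
tool_pos: [0.6287, 0.1011, 0.2409]
tcp_rot: [[0.08, 0.997, -0.001], [0.997, -0.08, -0.002], [-0.002, -0.001, -1.0]]
ft_force: [0.1, -0.7, -1.3]
gripper_width: 0.0438
grip_force: 35.0
```

```bash
cat > tray.py <<'E'
from h import *
np.set_printoptions(precision=4,suppress=True)
def tray(n):
    p=snap(n);C=cloud(p)
    m=(abs(C[...,2]-.02)<.005)&(abs(C[...,0]-.53)<.19)&(C[...,1]>.17)&(C[...,1]<.40)
    ms=masks_of(p,'tray')
    if ms: m&=cv2.dilate(ms[0]['mask'].astype(np.uint8),np.ones((5,5)))>0
    print(n,m.sum(),cv2.minAreaRect((C[m][:,:2]*1000).astype(np.float32)))
    for r in mark_of(p,'tray')[:2]: print(r['at'],r['score'])
if __name__=='__main__':
    s=readout.observe();print(s['tool_pos'],s['joints'],s['gripper_width'])
    for n in ['top','side','wrist']: tray(n)
E
python3 tray.py
```

```text
[0.6287 0.1011 0.2409] [ 0.0691  0.7792 -0.5722  1.5379  0.4811  0.9701 -0.7285] 0.043844992632195816
top 421 ((530.6431274414062, 280.20343017578125), (131.9715576171875, 300.3525390625), 87.83882141113281)
[0.5307, 0.2838, 0.0047] 0.79
side 876 ((529.7594604492188, 283.4526062011719), (132.51541137695312, 302.54180908203125), 87.82428741455078)
[0.5296, 0.2799, 0.0006] 0.82
wrist 1966 ((530.7239990234375, 260.9122314453125), (88.01046752929688, 301.6049499511719), 87.44270324707031)
[0.533, 0.2808, -0.002] 0.6
```

Call:
play_rows([
  [0,0,2.4,-0.0044,0.0345,0,0.035],
  [0,0,0,-0.004,0.04,0,0.035],
  [0,0,0,-0.004,0.04,0,0.035],
  [7.6,-0.3,0,-0.002,0.03,0,0.035],
  [7.6,-0.3,0,0,0,-0.02,0.035],
  [7.6,-0.3,0,0,0,-0.03,0.035],
  [7.6,-0.3,0,0,0,-0.04,0.035],
  [0,0,0,0,0,-0.03,0.035],
  [0,0,0,0,0,-0.03,0.035],
  [0,0,0,0,0,0,0.035],
])

```text
clock: 27.85
tool_pos: [0.6123, 0.245, 0.087]
tcp_rot: [[0.036, 0.999, 0.014], [0.864, -0.038, 0.503], [0.503, -0.006, -0.864]]
ft_force: [-0.3, 0.4, -1.3]
gripper_width: 0.0433
grip_force: 35.0
```

Call:
play_rows([
  [0,0,0,0,0,0,0.035],
  [0,0,0,0,0,0,0.035],
  [0,0,0,0,0,0,0.035],
])

```text
clock: 28.15
tool_pos: [0.6155, 0.2484, 0.0942]
tcp_rot: [[0.029, 0.999, 0.023], [0.861, -0.037, 0.507], [0.507, 0.005, -0.862]]
ft_force: [-0.2, 0.4, -1.2]
gripper_width: 0.0434
grip_force: 35.0
```

Run:
```python
from h import *
np.set_printoptions(precision=3,suppress=True)
s=readout.observe();print(s['tool_pos'],s['gripper_width'],s['joints']);print(np.array(s['tcp_rot']))
p=snap('wrist');C=cloud(p);t=np.array(s['tool_pos'])
h=np.array([.038,.999,0]);w=np.array([.999,-.038,0])
x=(C-t)@h*1000;y=(C-t)@w*1000
m=(abs(y)<19)&(C[...,2]>.03)
print([(x0,round(float(np.median(C[k][:,2]))*1000,1),int(k.sum())) for x0 in range(-10,90,6) if (k:=m&(abs(x-x0)<3)).sum()>8])
```

```text
[0.615 0.248 0.094] 0.043445424396102605 [ 0.177  1.09  -0.776  1.699  0.425  0.384 -0.619]
[[ 0.029  0.999  0.023]
 [ 0.861 -0.037  0.507]
 [ 0.507  0.005 -0.862]]
[(-10, 155.5, 1629), (-4, 155.3, 2145), (2, 83.6, 169), (8, 239.1, 1583), (14, 83.8, 742), (20, 83.7, 675), (26, 83.6, 703), (32, 83.4, 661), (38, 83.3, 642), (44, 83.1, 624), (50, 82.7, 597), (56, 82.5, 593), (62, 82.4, 577), (68, 82.2, 553), (74, 79.1, 123)]
```

Call:
play_rows([
  [0,0,0,0,-0.002,-0.02,0.035],
  [0,0,0,0,0,-0.02,0.035],
  [0,0,0,0,0,-0.01,0.035],
  [0,0,0,0,0,-0.008,0.035],
  [0,0,0,0,0,-0.004,0.035],
  [0,0,0,0,0,0,0.035],
  [0,0,0,0,0,0,0.035],
  [0,0,0,0,0,0,0.035],
])

```text
clock: 29.0
tool_pos: [0.6137, 0.2454, 0.0304]
tcp_rot: [[0.031, 0.999, 0.019], [0.862, -0.036, 0.506], [0.506, 0.001, -0.862]]
ft_force: [-3.4, -2.4, 5.2]
gripper_width: 0.0435
grip_force: 37.7
```

Call:
play_rows([
  [0,0,0,0,0,0.001,0.046],
  [0,0,0,0,0,0,0.05],
  [0,0,0,0,0,0,0.056],
  [0,0,0,0,0,0,0.058],
  [0,0,0,0,-0.003,0.008,0.058],
  [0,0,0,0,-0.008,0.015,0.058],
  [0,0,0,0,-0.01,0.025,0.058],
  [0,0,0,0,-0.02,0.04,0.058],
  [0,0,0,0,-0.01,0.04,0.058],
  [0,0,0,0,0,0.04,0.058],
])

```text
clock: 30.0
tool_pos: [0.6149, 0.1911, 0.2007]
tcp_rot: [[0.034, 0.999, 0.022], [0.863, -0.041, 0.504], [0.505, 0.002, -0.863]]
ft_force: [0.9, 0.2, -0.4]
gripper_width: 0.0579
grip_force: 0.0
```

```bash
cat > mods.py <<'E'
from h import *
np.set_printoptions(precision=4,suppress=True)
def mods(n):
    p=snap(n);C=cloud(p);print(n)
    for r in mark_of(p,'module0')[:8]:
        if r['at'][1]>.15: print('mod',np.array(r['at']),round(r['score'],2))
    g=cv2.cvtColor(p['img'],cv2.COLOR_RGB2GRAY)
    m=(g>125)&(C[...,2]>.008)&(C[...,2]<.03)&(abs(C[...,0]-.53)<.15)&(C[...,1]>.22)&(C[...,1]<.345)
    m=cv2.morphologyEx(m.astype(np.uint8),cv2.MORPH_CLOSE,np.ones((3,3)))
    k,l,st,_=cv2.connectedComponentsWithStats(m)
    for i in range(1,k):
        if st[i,4]>60:
            P=C[l==i];A=np.c_[P[:,:2]-P[:,:2].mean(0),np.ones(len(P))];f=np.linalg.lstsq(A,P[:,2],rcond=None)[0]
            print('lid',cv2.minAreaRect((P[:,:2]*1000).astype(np.float32)),'z',np.median(P[:,2]),'slope',f[:2])
if __name__=='__main__':
    import sys
    print(np.array(readout.observe()['tool_pos']),readout.observe()['clock'])
    for n in sys.argv[1:]: mods(n)
E
python3 mods.py wrist side
```

```text
[0.6149 0.1911 0.2007] 30.0
wrist
mod [0.6155 0.2822 0.0019] 0.84
lid ((615.4638671875, 256.45654296875), (116.66905975341797, 43.226356506347656), 88.53721618652344) z 0.01884948572510764 slope [ 0.0173 -0.4442]
side
mod [0.6169 0.282  0.0053] 0.57
lid ((368.7328796386719, 479.93255615234375), (76.13216400146484, 697.4642944335938), 51.134002685546875) z 0.01699216563377237 slope [-1.4045  0.3852]
```

Call:
play_rows([
  [-7.6,0.3,0,0,-0.02,0,0.0],
  [-7.6,0.3,0,0,-0.03,0,0.0],
  [-7.6,0.3,0,-0.01,-0.03,0,0.0],
  [-7.6,0.3,0,-0.01,-0.03,0,0.0],
  [0,0,8.1,-0.01,-0.03,0,0.0],
  [0,0,8.1,-0.01,-0.03,0,0.0],
  [0,0,8.1,-0.01,-0.03,0,0.0],
  [0,0,8.1,-0.01,-0.03,0,0.0],
  [0,0,8.1,-0.009,-0.024,0,0.0],
  [0,0,8.1,0,0,0,0.0],
])

```text
clock: 31.2
tool_pos: [0.5426, -0.0652, 0.1968]
tcp_rot: [[-0.725, 0.688, -0.006], [0.688, 0.725, -0.004], [0.001, -0.007, -1.0]]
ft_force: [-0.6, 0.6, 1.2]
gripper_width: 0.0005
grip_force: 0.0
```

Call:
play_rows([
  [0,0,8.1,0,0,0,0],
  [0,0,8.1,0,0,0,0],
  [0,0,8.1,0,0,0,0],
  [0,0,8.1,0,0,0,0],
  [0,0,8.1,0,0,0,0],
  [0,0,0,0,0,0,0],
  [0,0,0,0,0,0,0],
  [0,0,0,0,0,0,0],
])

```text
clock: 32.0
tool_pos: [0.5451, -0.0596, 0.1985]
tcp_rot: [[-0.999, 0.055, -0.001], [0.055, 0.999, -0.0], [0.001, -0.0, -1.0]]
ft_force: [0.2, -0.4, 0.7]
gripper_width: 0.0003
grip_force: 0.0
```

```bash
python3 - <<'E'
from lid import *
s=readout.observe();print(np.array(s['tool_pos'])*1000,np.array(s['joints'])*100);print(np.array(s['tcp_rot'])*1000)
lids(snap('wrist'))
E
python3 mods.py top
```

```text
[545.1 -59.6 198.5] [ 56.7  85.7 -98.3 184.1  87.9  95.5  69.6]
[[ -998.5    54.5    -1. ]
 [   54.5   998.5    -0.2]
 [    1.     -0.3 -1000. ]]
A unseen 0
B 1705 x [-10.  35.] y [-21.5  21.4] z 64.22370089491852
C 3132 x [-35.3  29.6] y [-22.1  20.5] z 64.30748597898156
[ 0.5452 -0.0596  0.1986] 32.05
top
mod [0.6138 0.2819 0.0064] 0.55
lid ((614.3080444335938, 279.56707763671875), (63.47388458251953, 42.817352294921875), 88.49676513671875) z 0.017698218222907625 slope [-0.0257 -0.0192]
```

Call:
play_rows([
  [0,0,0,0,-0.0038,-0.04,0],
  [0,0,0,0,0,-0.04,0],
  [0,0,0,0,0,-0.0235,0],
  [0,0,0,0,0,0,0],
  [0,0,0,0,0,0,0],
  [0,0,0,0,0,0,0],
])

```text
clock: 32.75
tool_pos: [0.5465, -0.0629, 0.097]
tcp_rot: [[-0.999, 0.053, 0.003], [0.053, 0.999, 0.0], [-0.003, 0.001, -1.0]]
ft_force: [0.0, -1.3, -0.2]
gripper_width: 0.0001
grip_force: 0.0
```

Call:
play_rows([
  [0,0,0,0,0,-0.003,0],
  [0,0,0,0,0,-0.003,0],
  [0,0,0,0,0,-0.003,0],
  [0,0,0,0,0,0,0],
  [0,0,0,0,0,0,0],
])

```text
clock: 33.25
tool_pos: [0.5454, -0.0633, 0.0863]
tcp_rot: [[-0.999, 0.052, -0.0], [0.052, 0.999, 0.0], [0.0, 0.0, -1.0]]
ft_force: [-0.4, -0.1, -0.6]
gripper_width: 0.0005
grip_force: 0.2
```

```bash
python3 tip.py B wrist
```

```text
tcp in module 32.35099642601545 -0.08764916526991362 tip z 61.39963132998217
wrist 893 [(-36, 67.9, 9), (-30, 68.4, 289), (-24, 67.6, 305), (-18, 67.2, 181), (30, 61.0, 78)]
```

Tipping starts. Press further and follow outward (−x in world).

Call:
play_rows([
  [0,0,0,0,0,-0.002,0],
  [0,0,0,-0.0005,0,-0.002,0],
  [0,0,0,-0.0005,0,-0.002,0],
  [0,0,0,0,0,0,0],
  [0,0,0,0,0,0,0],
])

```text
clock: 33.8
tool_pos: [0.5444, -0.0633, 0.0803]
tcp_rot: [[-0.999, 0.052, -0.0], [0.052, 0.999, 0.0], [0.0, 0.0, -1.0]]
ft_force: [-0.6, -0.5, 0.1]
gripper_width: 0.0008
grip_force: 0.0
```

```bash
python3 tip.py B wrist
```

```text
tcp in module 33.4262321734263 -0.027448609173585645 tip z 55.317350743414096
wrist 1207 [(-24, 79.7, 23), (-18, 78.3, 486), (-12, 74.8, 461), (-6, 72.6, 193), (30, 74.6, 36)]
```

Call:
play_rows([
  [0,0,0,0,0,0.02,0],
  [0,0,0,0,0,0.03,0.03],
  [0,0,0,0,0,0.03,0.065],
  [0,0,0,0.0265,-0.0014,0,0.065],
  [0,0,0,0.0265,-0.0014,0,0.065],
  [0,0,0,0,0,0,0.065],
  [0,0,0,0,0,0,0.065],
  [0,0,0,0,0,0,0.065],
  [0,0,0,0,0,0,0.065],
])

```text
clock: 34.75
tool_pos: [0.5965, -0.0661, 0.1602]
tcp_rot: [[-0.999, 0.051, -0.001], [0.051, 0.999, -0.0], [0.001, -0.0, -1.0]]
ft_force: [-0.1, 0.8, 0.0]
gripper_width: 0.0622
grip_force: 0.0
```

```bash
python3 tip.py B wrist
```

```text
tcp in module -18.86290251835442 0.10216967628985274 tip z 135.25506635001753
wrist 3354 [(-30, 69.8, 45), (-24, 79.3, 177), (-18, 78.6, 401), (-12, 74.8, 402), (-6, 71.5, 381), (0, 67.8, 385), (6, 64.0, 378), (12, 60.4, 368), (18, 56.6, 356), (24, 53.0, 333), (30, 50.7, 128)]
```

Call:
play_rows([
  [0,0,0,0.001,0,0,0.065],
  [0,0,0,0,0,-0.02,0.065],
  [0,0,0,0,0,-0.025,0.065],
  [0,0,0,0,0,-0.016,0.065],
  [0,0,0,0,0,-0.0075,0.065],
  [0,0,0,0,0,0,0.065],
  [0,0,0,0,0,0,0.065],
  [0,0,0,0,0,0,0.035],
  [0,0,0,0,0,0,0.035],
  [0,0,0,0,0,0,0.035],
], grip_force=35)

```text
clock: 35.8
tool_pos: [0.5987, -0.0662, 0.0924]
tcp_rot: [[-0.999, 0.052, 0.001], [0.052, 0.999, -0.0], [-0.001, 0.0, -1.0]]
ft_force: [-0.9, 1.2, 0.2]
gripper_width: 0.0438
grip_force: 35.1
```

Call:
play_rows([
  [0,0,0,0,0,0,0.035],
  [0,0,0,0,0,0,0.035],
  [0,0,0,0,0,0,0.035],
])

```text
clock: 36.1
tool_pos: [0.5988, -0.0661, 0.0922]
tcp_rot: [[-0.999, 0.052, 0.001], [0.052, 0.999, 0.0], [-0.001, 0.0, -1.0]]
ft_force: [0.6, -0.2, 1.7]
gripper_width: 0.0435
grip_force: 35.0
```

Call:
play_rows([
  [0,0,0,0,0,0.005,0.035],
  [0,0,0,0,0,0.01,0.035],
  [0,0,0,0,0,0.015,0.035],
  [0,0,0,0,0,0.02,0.035],
  [0,0,0,0,0,0.02,0.035],
  [0,0,0,0,0,0.02,0.035],
  [0,0,0,0,0,0.02,0.035],
  [0,0,0,0,0,0.02,0.035],
  [0,0,0,0,0,0.02,0.035],
  [0,0,0,0,0,0,0.035],
])

```text
clock: 37.1
tool_pos: [0.5999, -0.0652, 0.2456]
tcp_rot: [[-0.999, 0.052, 0.006], [0.052, 0.999, 0.001], [-0.006, 0.001, -1.0]]
ft_force: [0.2, 0.2, -1.1]
gripper_width: 0.0435
grip_force: 35.0
```

Call:
play_rows([
  [0,0,-8.1,-0.01,0.02,0,0.035],
  [0,0,-8.1,-0.01,0.02,0,0.035],
  [0,0,-8.1,-0.01,0.02,0,0.035],
  [0,0,-8.1,-0.01,0.02,0,0.035],
  [0,0,-8.1,-0.01,0.02,0,0.035],
  [0,0,-8.1,-0.01,0.02,0,0.035],
  [0,0,-8.1,-0.01,0.02,0,0.035],
  [0,0,-8.1,0,0.02,0,0.035],
  [0,0,-8.1,0,0.02,0,0.035],
  [0,0,-8.1,0,0.02,0,0.035],
])

```text
clock: 38.1
tool_pos: [0.5277, 0.1345, 0.2415]
tcp_rot: [[-0.099, 0.995, -0.001], [0.995, 0.099, -0.0], [-0.0, -0.001, -1.0]]
ft_force: [0.2, 0.5, -1.4]
gripper_width: 0.0434
grip_force: 35.0
```

Call:
play_rows([
  [0,0,-8.1,0,0,0,0.035],
  [0,0,0,0,0,0,0.035],
  [0,0,0,0,0,0,0.035],
  [0,0,0,0,0,0,0.035],
])

```text
clock: 38.5
tool_pos: [0.5283, 0.1331, 0.2416]
tcp_rot: [[0.035, 0.999, -0.001], [0.999, -0.035, -0.001], [-0.001, -0.001, -1.0]]
ft_force: [0.4, -0.4, -2.3]
gripper_width: 0.0433
grip_force: 35.0
```

```bash
python3 tray.py; python3 mods.py top
```

```text
[0.5283 0.1331 0.2416] [ 0.0211  0.6648 -0.5895  1.8208  0.4946  0.808  -0.8557] 0.043343232310722964
top 284 ((519.095458984375, 280.82806396484375), (131.2063446044922, 277.6650390625), 88.23167419433594)
[0.5321, 0.2832, -0.0005] 0.78
[0.5754, -0.1453, 0.0005] 0.71
side 968 ((530.0653686523438, 283.5277099609375), (132.25335693359375, 303.0883483886719), 87.88399505615234)
[0.527, 0.2796, -0.0025] 0.62
wrist 2336 ((531.51416015625, 270.85406494140625), (104.6023178100586, 301.18621826171875), 87.90557861328125)
[0.5328, 0.2831, 0.0007] 0.61
[0.5285 0.1338 0.2419] 38.95
top
mod [0.616  0.2833 0.007 ] 0.63
lid ((604.12548828125, 299.1473083496094), (48.64691162109375, 21.95920753479004), 50.90699768066406) z 0.017389710932950164 slope [ 0.0935 -0.0932]
```

Call:
play_rows([
  [0,0,0,0.001,0.04,0,0.035],
  [0,0,0,0,0.04,0,0.035],
  [0,0,0,0,0.0364,0,0.035],
  [7.6,-0.3,0,0,0,0,0.035],
  [7.6,-0.3,0,0,0,-0.02,0.035],
  [7.6,-0.3,0,0,0,-0.03,0.035],
  [7.4,-0.3,0,0,0,-0.04,0.035],
  [0,0,0,0,0,-0.03,0.035],
  [0,0,0,0,0,-0.03,0.035],
  [0,0,0,0,0,0,0.035],
])

```text
clock: 40.05
tool_pos: [0.5277, 0.2482, 0.0879]
tcp_rot: [[0.035, 0.999, 0.015], [0.865, -0.038, 0.5], [0.5, -0.005, -0.866]]
ft_force: [-0.6, -0.1, -0.9]
gripper_width: 0.0435
grip_force: 35.0
```

Call:
play_rows([
  [0,0,0,0,0,0,0.035],
  [0,0,0,0,0,0,0.035],
  [0,0,0,0,0,0,0.035],
])

```text
clock: 40.35
tool_pos: [0.5303, 0.251, 0.0938]
tcp_rot: [[0.029, 0.999, 0.023], [0.863, -0.037, 0.504], [0.504, 0.005, -0.863]]
ft_force: [0.8, -0.4, -1.8]
gripper_width: 0.0435
grip_force: 35.0
```

```bash
cat > lev.py <<'E'
from h import *
import sys
np.set_printoptions(precision=3,suppress=True)
s=readout.observe();print(s['tool_pos'],s['gripper_width'],s['joints'])
p=snap('wrist');C=cloud(p);t=np.array(s['tool_pos']);a=np.radians(float(sys.argv[1]))
h=np.array([np.cos(a),np.sin(a),0]);w=np.array([h[1],-h[0],0])
x=(C-t)@h*1000;y=(C-t)@w*1000
m=(abs(y)<19)&(C[...,2]>.03)&(C[...,2]<t[2]+.02)
print([(x0,round(float(np.median(C[k][:,2]))*1000,1),int(k.sum())) for x0 in range(-86,90,6) if (k:=m&(abs(x-x0)<3)).sum()>8])
E
python3 lev.py 87.8
```

```text
[0.53  0.251 0.094] 0.04346619667108655 [ 0.127  1.013 -0.696  1.958  0.496  0.147 -0.761]
[(4, 83.6, 142), (10, 83.8, 745), (16, 83.7, 685), (22, 83.6, 715), (28, 83.6, 674), (34, 83.4, 681), (40, 83.3, 637), (46, 83.2, 626), (52, 82.9, 609), (58, 82.7, 593), (64, 82.6, 579), (70, 82.4, 567), (76, 79.7, 135)]
```

Call:
play_rows([
  [0,0,0,0,-0.002,-0.02,0.035],
  [0,0,0,0,0,-0.02,0.035],
  [0,0,0,0,0,-0.01,0.035],
  [0,0,0,0,0,-0.008,0.035],
  [0,0,0,0,0,-0.004,0.035],
  [0,0,0,0,0,0,0.035],
  [0,0,0,0,0,0,0.035],
  [0,0,0,0,0,0,0.035],
])

```text
clock: 41.2
tool_pos: [0.5296, 0.2485, 0.0305]
tcp_rot: [[0.031, 0.999, 0.021], [0.863, -0.037, 0.503], [0.504, 0.002, -0.864]]
ft_force: [-1.7, -0.4, 2.5]
gripper_width: 0.0435
grip_force: 36.7
```

Call:
play_rows([
  [0,0,0,0,0,0.001,0.046],
  [0,0,0,0,0,0,0.05],
  [0,0,0,0,0,0,0.056],
  [0,0,0,0,0,0,0.058],
  [0,0,0,0,-0.003,0.008,0.058],
  [0,0,0,0,-0.008,0.015,0.058],
  [0,0,0,0,-0.01,0.025,0.058],
  [0,0,0,0,-0.02,0.04,0.058],
  [0,0,0,0,-0.01,0.04,0.058],
  [0,0,0,0,0,0.04,0.058],
])

```text
clock: 42.2
tool_pos: [0.5293, 0.1946, 0.2]
tcp_rot: [[0.034, 0.999, 0.02], [0.864, -0.04, 0.501], [0.502, 0.0, -0.865]]
ft_force: [1.1, 0.2, -0.5]
gripper_width: 0.0583
grip_force: 0.0
```

Call:
play_rows([
  [-7.6,0.3,0,0,-0.02,0,0.0],
  [-7.6,0.3,0,0,-0.04,0,0.0],
  [-7.6,0.3,0,0,-0.045,0,0.0],
  [-7.4,0.3,0,0,-0.045,0,0.0],
  [0,0,7.3,0,-0.045,0,0.0],
  [0,0,7.3,0,-0.045,0,0.0],
  [0,0,7.3,0,-0.045,0,0.0],
  [0,0,7.3,-0.005,-0.045,0,0.0],
  [0,0,0,-0.007,-0.045,0,0.0],
  [0,0,0,0,-0.027,0,0.0],
])

```text
clock: 43.2
tool_pos: [0.5152, -0.2096, 0.1986]
tcp_rot: [[-0.451, 0.892, -0.002], [0.892, 0.451, -0.002], [-0.001, -0.003, -1.0]]
ft_force: [0.3, 0.6, -0.4]
gripper_width: 0.0006
grip_force: 0.0
```

Call:
play_rows([
  [0,0,0,0,0,0,0],
  [0,0,0,0,0,0,0],
  [0,0,0,0,0,0,0],
])

```text
clock: 43.5
tool_pos: [0.5176, -0.2031, 0.1993]
tcp_rot: [[-0.458, 0.889, 0.001], [0.889, 0.458, 0.001], [0.001, 0.001, -1.0]]
ft_force: [0.6, -0.9, 0.8]
gripper_width: 0.0003
grip_force: 0.0
```

```bash
python3 - <<'E'
from lid import *
s=readout.observe();print(np.array(s['tool_pos'])*1000,np.array(s['joints'])*100);print(np.array(s['tcp_rot'])*1000)
lids(snap('wrist'))
E
python3 mods.py top side
```

```text
[ 517.6 -203.1  199.3] [ 78.2  82.2 -87.5 182.1  80.1  89.7   0.1]
[[ -457.7   889.1     0.6]
 [  889.1   457.7     1. ]
 [    0.6     1.  -1000. ]]
A unseen 0
B unseen 0
C 3122 x [-35.7  29.8] y [-21.9  21. ] z 64.27070454418188
[ 0.5177 -0.2029  0.1993] 43.55
top
mod [0.5288 0.2939 0.0051] 0.72
mod [0.6149 0.2801 0.0061] 0.6
lid ((482.0086669921875, 121.10604095458984), (479.89581298828125, 62.43055725097656), 50.17515563964844) z 0.017560806854803213 slope [-2.7144 -1.0076]
lid ((436.9521789550781, 128.1977081298828), (429.912353515625, 54.609375), 59.511722564697266) z 0.017671785666780293 slope [-2.4514 -1.6531]
side
mod [0.5314 0.2921 0.0044] 0.8
mod [0.6155 0.2819 0.0058] 0.71
lid ((369.103759765625, 479.5474853515625), (73.78168487548828, 698.7626953125), 51.315757751464844) z 0.016789779604603594 slope [-1.1988  0.3587]
lid ((328.416259765625, 478.9838562011719), (73.97714233398438, 632.0128173828125), 46.62457275390625) z 0.01671610732598805 slope [-1.2357  0.42  ]
```

Call:
play_rows([
  [0,0,0,-0.0008,-0.0067,-0.04,0],
  [0,0,0,0,0,-0.04,0],
  [0,0,0,0,0,-0.0243,0],
  [0,0,0,0,0,0,0],
  [0,0,0,0,0,0,0],
  [0,0,0,0,0,-0.003,0],
  [0,0,0,0,0,-0.003,0],
  [0,0,0,0,0,-0.003,0],
  [0,0,0,0,0,0,0],
  [0,0,0,0,0,0,0],
])

```text
clock: 44.75
tool_pos: [0.5167, -0.2115, 0.0858]
tcp_rot: [[-0.455, 0.89, 0.0], [0.89, 0.455, -0.0], [-0.0, 0.0, -1.0]]
ft_force: [0.5, 0.1, -0.3]
gripper_width: 0.0003
grip_force: 0.0
```

```bash
python3 tip.py C wrist
```

```text
tcp in module 33.4073163285072 -0.8832365967006266 tip z 60.7263538150318
wrist 8566 [(-36, 69.2, 165), (-30, 68.9, 896), (-24, 67.9, 819), (-18, 67.3, 813), (-12, 66.3, 757), (-6, 65.6, 721), (0, 64.6, 671), (6, 63.7, 641), (12, 62.7, 603), (18, 61.8, 582), (24, 74.3, 1748), (30, 60.9, 142)]
```

Call:
play_rows([
  [0,0,0,-0.0003,0.0005,-0.002,0],
  [0,0,0,0.0002,-0.0004,-0.002,0],
  [0,0,0,0.0002,-0.0004,-0.002,0],
  [0,0,0,0,0,0,0],
  [0,0,0,0,0,0,0],
])

```text
clock: 45.3
tool_pos: [0.5171, -0.2119, 0.08]
tcp_rot: [[-0.456, 0.89, 0.001], [0.89, 0.456, -0.0], [-0.001, 0.0, -1.0]]
ft_force: [-1.1, -0.8, 5.3]
gripper_width: 0.0003
grip_force: 2.5
```

```bash
python3 tip.py C wrist
```

```text
tcp in module 33.965582005117874 -0.7058820358383974 tip z 54.968180775306365
wrist 9085 [(-36, 50.5, 83), (-30, 70.1, 1055), (-24, 78.9, 1246), (-18, 78.2, 901), (-12, 74.5, 799), (-6, 71.0, 717), (0, 67.4, 633), (6, 63.8, 568), (12, 60.1, 507), (18, 56.2, 453), (24, 71.2, 2025), (30, 75.2, 91)]
```

Call:
play_rows([
  [0,0,0,0,0,0.02,0],
  [0,0,0,0,0,0.03,0.03],
  [0,0,0,0,0,0.03,0.065],
  [0,0,0,-0.0123,0.024,0,0.065],
  [0,0,0,-0.0123,0.024,0,0.065],
  [0,0,0,0,0,0,0.065],
  [0,0,0,0,0,0,0.065],
  [0,0,0,0,0,0,0.065],
  [0,0,0,0,0,0,0.065],
])

```text
clock: 46.25
tool_pos: [0.4924, -0.1646, 0.1592]
tcp_rot: [[-0.454, 0.891, -0.0], [0.891, 0.454, -0.0], [-0.0, -0.0, -1.0]]
ft_force: [-0.2, 0.9, -0.2]
gripper_width: 0.0619
grip_force: 0.0
```

```bash
python3 tip.py C wrist
```

```text
tcp in module -19.447040208381623 -1.264865914910933 tip z 134.25686278422873
wrist 2607 [(-30, 70.0, 451), (-24, 77.5, 528), (-18, 77.9, 261), (-12, 74.3, 236), (-6, 70.9, 225), (0, 67.4, 191), (6, 63.8, 197), (12, 59.9, 174), (18, 56.1, 163), (24, 52.7, 156), (30, 50.4, 25)]
```

Call:
play_rows([
  [0,0,0,0.001,0.0008,0,0.065],
  [0,0,0,0,0,-0.02,0.065],
  [0,0,0,0,0,-0.025,0.065],
  [0,0,0,0,0,-0.016,0.065],
  [0,0,0,0,0,-0.0065,0.065],
  [0,0,0,0,0,0,0.065],
  [0,0,0,0,0,0,0.065],
  [0,0,0,0,0,0,0.035],
  [0,0,0,0,0,0,0.035],
  [0,0,0,0,0,0,0.035],
], grip_force=35)

```text
clock: 47.3
tool_pos: [0.4926, -0.1635, 0.0924]
tcp_rot: [[-0.455, 0.89, -0.001], [0.89, 0.455, -0.001], [-0.001, -0.001, -1.0]]
ft_force: [-0.7, -0.8, -0.0]
gripper_width: 0.0434
grip_force: 35.1
```

Call:
play_rows([
  [0,0,0,0,0,0,0.035],
  [0,0,0,0,0,0,0.035],
  [0,0,0,0,0,0.005,0.035],
  [0,0,0,0,0,0.01,0.035],
  [0,0,0,0,0,0.015,0.035],
  [0,0,0,0,0,0.02,0.035],
  [0,0,0,0,0,0.03,0.035],
  [0,0,0,0,0,0.03,0.035],
  [0,0,0,0,0,0.04,0.035],
  [0,0,0,0,0,0,0.035],
])

```text
clock: 48.3
tool_pos: [0.4964, -0.1618, 0.2473]
tcp_rot: [[-0.456, 0.89, 0.01], [0.89, 0.456, -0.0], [-0.005, 0.009, -1.0]]
ft_force: [0.6, -0.4, -1.5]
gripper_width: 0.0435
grip_force: 35.0
```

```bash
python3 lev.py 297; python3 tray.py
python3 - <<'E'
from h import *
p=snap('top');save(p,'t9.png')
E
```

```text
[ 0.496 -0.162  0.247] 0.04345793159021735 [ 0.77   0.717 -0.925  1.88   0.727  0.91  -0.035]
[(-56, 30.4, 9), (-50, 30.3, 13), (-26, 56.6, 253), (-20, 65.2, 172), (-14, 50.3, 66), (-8, 226.6, 1051), (-2, 233.5, 942), (4, 230.7, 539), (10, 227.5, 515), (16, 223.9, 456), (22, 220.7, 348), (28, 217.0, 350), (34, 213.1, 346), (40, 209.4, 283), (46, 31.7, 126), (52, 31.8, 116), (58, 44.4, 331), (64, 55.4, 141), (70, 54.6, 17)]
[ 0.4949 -0.1624  0.2449] [ 0.7689  0.7198 -0.9215  1.8833  0.7291  0.9089 -0.0367] 0.04325704047200686
top 573 ((530.8460693359375, 280.2444152832031), (131.66542053222656, 301.02532958984375), 87.59131622314453)
[0.5315, 0.2806, -0.0004] 0.96
side 1138 ((529.8084716796875, 283.58642578125), (133.0373077392578, 302.47637939453125), 87.58502197265625)
[0.5298, 0.2809, -0.0009] 0.56
wrist 0 ((0.0, 0.0), (0.0, 0.0), 0.0)
```

View pics/t9.png

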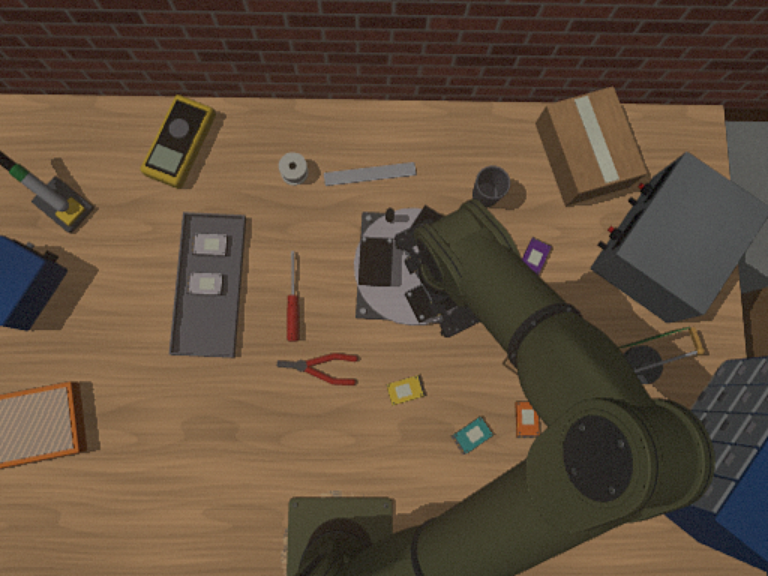

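Call:
play_rows([
  [0,0,-7.3,-0.005,0.045,0,0.035],
  [0,0,-7.3,-0.005,0.045,0,0.035],
  [0,0,-7.3,-0.005,0.045,0,0.035],
  [0,0,-7.3,-0.005,0.045,0,0.035],
  [0,0,0,-0.005,0.045,0,0.035],
  [0,0,0,-0.005,0.045,0,0.035],
  [0,0,0,-0.005,0.045,0,0.035],
  [0,0,0,-0.005,0.045,0,0.035],
  [0,0,0,-0.003,0.045,0,0.035],
  [0,0,0,0,0.045,0,0.035],
])

```text
clock: 49.85
tool_pos: [0.4494, 0.289, 0.242]
tcp_rot: [[0.036, 0.999, -0.0], [0.999, -0.036, -0.0], [-0.0, -0.0, -1.0]]
ft_force: [0.3, -0.0, -1.4]
gripper_width: 0.0436
grip_force: 35.0
```

Call:
play_rows([
  [0,0,0,0,0.029,0,0.035],
  [-7.6,0.3,0,0,0,0,0.035],
  [-7.6,0.3,0,0,0,0,0.035],
  [-7.6,0.3,0,0,0,0,0.035],
  [-7.2,0.3,0,0,0,0,0.035],
  [0,0,0,0,0,0,0.035],
  [0,0,0,0,0,0,0.035],
  [0,0,0,0,0,0,0.035],
  [0,0,0,0,0,0,0.035],
])

```text
clock: 50.75
tool_pos: [0.4509, 0.3146, 0.2428]
tcp_rot: [[0.034, 0.999, -0.02], [0.866, -0.039, -0.499], [-0.499, -0.001, -0.866]]
ft_force: [0.6, -0.2, -1.5]
gripper_width: 0.0436
grip_force: 35.0
```

```bash
python3 lev.py 267.8; python3 -c "
from h import *
print(np.round(readout.observe()['tcp_rot'],3))"
```

```text
[0.451 0.315 0.243] 0.043615853938361614 [-0.588  0.838 -0.535  1.526  0.621  1.427 -1.374]
[(4, 225.5, 1634), (10, 231.1, 332), (16, 230.9, 331), (22, 231.0, 285), (28, 230.9, 259), (34, 230.8, 246), (40, 230.6, 219), (46, 230.4, 199), (52, 230.1, 166)]
[[ 0.033  0.999 -0.02 ]
 [ 0.866 -0.039 -0.499]
 [-0.499 -0.001 -0.866]]
```

Call:
play_rows([
  [0,0,0,0,0.001,-0.04,0.035],
  [0,0,0,0,0,-0.04,0.035],
  [0,0,0,0,0,-0.04,0.035],
  [0,0,0,0,0,-0.03,0.035],
  [0,0,0,0,0,-0.02,0.035],
  [0,0,0,0,0,-0.02,0.035],
  [0,0,0,0,0,0,0.035],
  [0,0,0,0,0,0,0.035],
  [0,0,0,0,0,0,0.035],
  [0,0,0,0,0,0,0.035],
])

```text
clock: 51.8
tool_pos: [0.4507, 0.3176, 0.0534]
tcp_rot: [[0.032, 0.999, -0.019], [0.866, -0.037, -0.498], [-0.499, -0.0, -0.867]]
ft_force: [-1.0, 0.3, -2.6]
gripper_width: 0.0436
grip_force: 35.0
```

Call:
play_rows([
  [0,0,0,0,0,-0.01,0.035],
  [0,0,0,0,0,-0.007,0.035],
  [0,0,0,0,0,-0.004,0.035],
  [0,0,0,0,0,0,0.035],
  [0,0,0,0,0,0,0.035],
  [0,0,0,0,0,0,0.035],
])

```text
clock: 52.4
tool_pos: [0.45, 0.3167, 0.031]
tcp_rot: [[0.031, 0.999, -0.02], [0.865, -0.037, -0.501], [-0.501, -0.002, -0.865]]
ft_force: [-0.6, -0.2, 0.7]
gripper_width: 0.0434
grip_force: 35.3
```

Call:
play_rows([
  [0,0,0,0,0,0,0.046],
  [0,0,0,0,0,0,0.05],
  [0,0,0,0,0,0,0.056],
  [0,0,0,0,0,0,0.058],
  [0,0,0,0,0.003,0.008,0.058],
  [0,0,0,0,0.008,0.015,0.058],
  [0,0,0,0,0.01,0.025,0.058],
  [0,0,0,0,0.01,0.04,0.058],
  [0,0,0,0,0,0.04,0.058],
  [0,0,0,0,0,0.04,0.058],
])

```text
clock: 53.4
tool_pos: [0.4496, 0.3494, 0.2019]
tcp_rot: [[0.03, 0.999, -0.019], [0.866, -0.036, -0.498], [-0.499, -0.002, -0.867]]
ft_force: [-0.0, 0.1, -0.2]
gripper_width: 0.0576
grip_force: 0.0
```

Call:
play_rows([
  [7.6,-0.3,0,0,-0.03,0.03,0.058],
  [7.6,-0.3,0,0,-0.04,0.03,0.058],
  [7.6,-0.3,0,0,-0.04,0.03,0.058],
  [7.4,-0.3,0,0,-0.04,0.03,0.058],
  [0,0,0,0,-0.04,0,0.058],
  [0,0,0,0,-0.04,0,0.058],
  [0,0,0,0,0,0,0.058],
  [0,0,0,0,0,0,0.058],
  [0,0,0,0,0,0,0.058],
])

```text
clock: 54.3
tool_pos: [0.4504, 0.1248, 0.3162]
tcp_rot: [[0.034, 0.999, -0.001], [0.999, -0.034, -0.01], [-0.01, -0.001, -1.0]]
ft_force: [-0.3, 0.5, -0.5]
gripper_width: 0.0579
grip_force: 0.0
```

```bash
python3 - <<'E'
from h import *
np.set_printoptions(precision=4,suppress=True)
print(readout.observe()['tool_pos'])
p=snap('wrist');C=cloud(p);save(p,'wA.png')
for n in [p,snap('side')]:
  for t in ['module0','pin','tray','clevis_hole']:
    for r in mark_of(n,t)[:7]:
        print(t,np.array(r['at']),round(r['score'],2))
for c in [(.616,.283),(.530,.291),(.450,.275)]:
    m=(abs(C[...,0]-c[0])<.016)&(abs(C[...,1]-c[1])<.024);P=C[m]
    if len(P)>50:
        f=np.linalg.lstsq(np.c_[P[:,:2]-c,np.ones(len(P))],P[:,2],rcond=None)[0];print(c,len(P),'z',f[2],'slope',f[:2])
E
python3 tray.py
```

```text
[0.4504 0.1248 0.3162]
module0 [0.6153 0.284  0.0049] 0.91
module0 [0.4512 0.2737 0.0017] 0.79
module0 [0.53   0.2908 0.0042] 0.61
module0 [ 0.2242 -0.2592  0.0011] 0.43
pin [0.4488 0.2782 0.0039] 0.71
tray [0.5252 0.2895 0.0009] 0.27
module0 [0.4487 0.274  0.0023] 0.98
module0 [ 0.3133 -0.1284 -0.002 ] 0.95
module0 [ 0.2563 -0.3788 -0.0004] 0.92
module0 [0.5311 0.2913 0.0036] 0.83
module0 [ 0.2254 -0.2643 -0.0011] 0.77
module0 [ 0.6011 -0.4073 -0.0024] 0.66
module0 [0.6148 0.2803 0.0043] 0.63
pin [ 0.5628 -0.294   0.0009] 0.58
tray [0.5304 0.2793 0.0012] 0.59
tray [ 0.3804 -0.3659  0.0037] 0.4
tray [ 0.5651 -0.2934  0.0003] 0.16
clevis_hole [ 0.5655 -0.2879  0.0473] 0.77
clevis_hole [ 0.5644 -0.2873  0.026 ] 0.39
(0.616, 0.283) 925 z 0.01884253631062545 slope [-0.0026 -0.0032]
(0.53, 0.291) 928 z 0.018717358640969243 slope [ 0.0019 -0.0039]
(0.45, 0.275) 893 z 0.01873698751161995 slope [-0.0015  0.0046]
[0.4503 0.123  0.3153] [ 0.1532  0.5027 -0.801   1.9322  0.4646  0.9084 -0.9204] 0.057854105166864664
top 292 ((530.6415405273438, 280.992919921875), (130.31781005859375, 300.5535888671875), 87.52660369873047)
[0.533, 0.2843, 0.0012] 0.9
[0.5735, -0.1464, -0.0016] 0.54
side 1256 ((529.7600708007812, 283.6768493652344), (132.6957550048828, 303.29248046875), 87.6075668334961)
[0.5279, 0.282, -0.0013] 0.97
wrist 2159 ((531.986083984375, 273.48956298828125), (110.93156433105469, 300.61065673828125), 87.87299346923828)
```

View pics/wA.png

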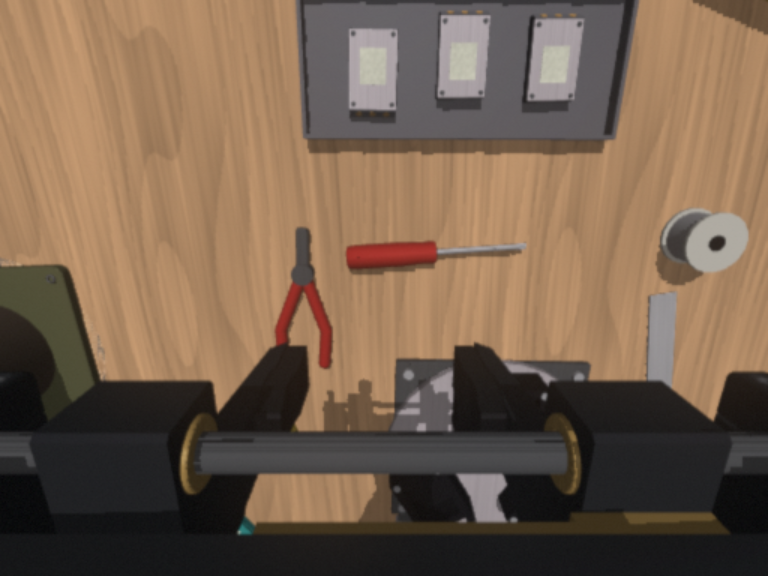

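The three modules lie flat, lids up, at (373,66), (463,57) and (555,60), within the limits. The pin is still in the fork and the robot is clear, so I'm handing in.

```bash
python3 -c "
from bench import order
print(order.sign_off())"
```

```text
the job is handed in; nothing more can be done
None
```

I locked the dial with the pin fully through the fork, laid all three modules flat, lid up, on the tray floor, and handed the job in at about 55 s; the sign-off returned no verdict.

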